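# Hook out the green bracket tray from under its canopy

### The arm

A 6-joint arm with a two-finger parallel gripper is mounted at the origin on the work surface. World frame = base frame: x ahead of the robot, y to its left, z up, the work surface at z = 0. Lengths are in mm, angles in degrees, forces in N, time in s.
With the tool pointing down it reaches from about 350 to 850 mm from the base axis. Payload 8.1 kg.
Tool frame: the origin (TCP) lies midway between the tips of the shut fingers; the grasp point (between the pads) lies 19 mm behind it (r.tcp_to_grasp is the distance from the TCP to the grasp point, in mm); z points along the fingers, y is the direction in which the jaws open and shut (so a half turn about z gives the same grasp; the last joint's range is limited). The gripper opens to 85 mm and grips with 20 to 120 N. Pads are 22 mm wide; open, the fingers measure 114 mm over their backs; the gripper's body (76 mm by 85 mm) begins 54 mm behind the grasp point. The pads swing forward as they close: fully open they stand 13 mm farther back than shut.
Start: joints at [-72.33, 7.471, 85.268, -0, 87.261, -4.893], TCP at [230.24, -554.071, 231.292] pointing down, gripper open.
Joint ranges: [-169.43, 169.43], [-51.17, 129.36], [1.28, 143.12], [-76.62, 256.62], [0, 156.53], [-152.29, 152.29]. Speed limits (degrees/s): [136.94, 136.94, 159.86, 180, 180, 180].

### API

Orientations are given as [roll, pitch, yaw] about the fixed x, y, z axes, in that order (R = Rz(yaw) Ry(pitch) Rx(roll)).
In Python, from bench import r gives the robot as it stands.
- The arm moves only by the tool jog_arm, never from a script. Its argument "targets" is a list of rows, each a list of 7 numbers: the shift along the tool's x, y, z in m, then the turn, a rotation vector about the tool's x, y, z in rad, then the closure, from 0 (fully open) to 1 (shut). In form: [[dx, dy, dz, wx, wy, wz, claw], ...]. A call has 1 to 5 rows; each row is the pose to reach, as a shift and turn from the pose commanded when the call began, along the tool's axes at that moment; what a row does not reach only later rows make up. A row lasts 1/12 s, in which the tool goes at most 41.7 mm and 7.16 degrees, less where a joint would pass 70% of its speed; a pose out of reach is approached as far as the arm can. A call with a gripper value outside its range is refused whole. The fingers move at their own pace and stop on an object; "newtons" is the grip in N (left out, the last holds). Time passes only in rows, so rows that repeat a pose let the fingers close. It gives the time, the measured TCP pose, the force and the opening at its end, in the units of the state.
- r.sense(): the state, without advancing time (a new reading comes with each control period).
- r.snapshot(name): name is "scene" or "top" or "wrist"; returns a dict with "pixels" (384x512x3 uint8, red, green, blue), "fx", "fy", "cx", "cy" (pixels), "dist" ([k1, k2, p1, p2, k3] as OpenCV has them; the pictures are not rectified), "origin" and "attitude" of the camera in the world. Camera axes: x right, y down, z forward; pixel columns grow to the right and rows downward; lengths in mm; the calibration is good to about 2 mm. A picture is of the moment at which its call begins. There is no depth.
- r.hand_in(): hands the job in, once; it reports no verdict.
The state is a dict: "time": time; "joint_pos": joint angles; "qd": joint speeds; "joint_efforts": joint torques, N m; "tool_pos": TCP position; "tcp_rot": TCP orientation; "ft_force": force on the tool from outside, world axes, zero at the start; "wrist_torque": the same for the moment, N m; "finger_gap": finger opening in mm.
Only numpy, scipy, OpenCV 4.12 (cv2) and the standard library are available. Lean on these libraries where they do the work, as an engineer would, in place of code of your own. Each camera call takes 0.05 s, during which the arm holds its last target.

### The job

Take the tray hook off its fork, get its beak down into the finger hole of the green tray under the clear canopy (the hole's sideways place must be found), and with it gently pull the green tray all the way out to its stop. Then hang the hook back upright on its fork as it was, and leave the tray out, the blue tray as it is and the other things alone.

Things in the scene. Friction and masses are not known exactly. Their poses are not given: they have to be found in the camera images.
- green_front (a point): Centre of the GREEN tray front's finger plate if the plate stood mid-way, level with its top, 50 mm above the counter; moves with the tray. x points into the cabinet, y left, z up. Plate: light green tongue 44 wide, from 18 mm before (-x) to 22 mm behind this point, 5 mm thick, 37 mm free below. Its through hole, 18 (x) by 14 mm (y), stands up to 7 mm left or right of this point: look or feel.
- green_tray (a joint): How far the green tray is out, m: 0 shut, 0.075 at its fixed end stop. Starts 0 to 10 mm out, drags with some 2.5 N, stays where left. It carries the green finger plate, which can also shift sideways on its stiff rail (about 4 N, 7 mm either way, stays; its position is not given).
- green_cabinet: Fixed walnut cabinet of the green tray, 170 (x) by 150 (y), 70 mm high, ivory arch model on top. Origin: centre of underside; -x is the front, the way the tray slides out. With the tray shut, the plate's point is 110 mm before the origin, 25 mm before the face. Above: a clear brass-edged canopy, 6 mm thick, underside 165 mm up, front edge 130 mm before the origin.
- blue_cabinet: The blue tray's cabinet: a twin of the green one, canopy too, but tray front and finger plate (light) are blue. Fixed; not to be opened. Origin: centre of underside; -x is the front.
- blue_tray (a joint): How far the blue tray is out, m; it starts 0 to 10 mm out and is to be left so.
- hook_grip (a point): Middle of the tray hook's grip, a black square bar 18 x 18 mm, reaching 28 mm above and 26 mm below this point; below that a brass collar 34 x 34 x 6 mm. The hook hangs upright at the start: z up along the grip, -x the side to which its beak curls. Mass about 0.09 kg.
- hook_tip (a point): Rounded very end of the hook's beak: 14.8 mm to -x and 102.5 mm below the grip's middle, in the hook's axes. A round shank 7 mm thick runs from the collar straight down to 77 mm below the grip's middle, then bends 30 deg towards -x into the beak, 29.5 mm long, 7 mm thick. With the grip leaning 30 deg (its top towards -x) the beak stands plumb.
- hook: The loose tray hook as a whole; origin at the middle of its collar's underside, 32 mm below the grip's middle, same axes as its grip.
- fork (a point): Seat of the hook on its fixed stand: middle of the top of a nickel fork, 90 mm above the counter. Two prongs along x, 14 wide, 8 mm thick, from 35 mm before (-x) to 30 mm behind this point, 18 mm apart, gap open to -x; post behind, no higher. The hook hangs by its collar, shank in the gap, beak to -x, grip's middle 32 mm above this point. Base 100 x 80 x 10 mm.
- jar: Milky glass jar with tin lid, 72 mm across, 90 mm high, loose; bystander. Origin under its centre.
- model: Ivory plastic arch model, about 66 x 60 x 26 mm, loose at one side; bystander. Origin under its middle.
- plier: Steel contouring plier lying flat, 145 mm long, loose; bystander. Origin under its joint.
There are look-alikes about, which are no part of the job. There is more than one size of the hook; the one meant has the size given above. What is shaped like the part that bears fork but black is not meant.

How it is judged:
By the outcome, as a careful person would: the job done as asked, in the order asked, and still so for the second after the job is handed in, with the robot touching nothing.
It also fails if it takes over 58 s, if anything falls off the work surface, if the arm or the gripper's body presses on something with over 40 N, if the wrist force passes 120 N, or if a joint passes its speed limit or range.

## Working session

There is one attempt and no reset: what is moved stays moved. The work goes in short steps, Python scripts to look and compute and a tool call to move; the robot and the scene stay as the last step left them, time stands still between calls to the robot, and variables do not carry over. Pictures are saved under pics/ and viewed, and the job is handed in when it is done.

Besides the shell and the picture viewer there is one more tool, called after "Emit:" as name([rows], argument=value, ...), one row to a line, values as JSON. jog_arm: Moves the arm, as the interface text tells. Its arguments: {"type":"object","properties":{"targets":{"type":"array","items":{"type":"array","items":{"type":"number"}}},"newtons":{"type":"number"}},"required":["targets"]}

```bash
ls; mkdir -p pics; python3 - <<'E'
from bench import r
import cv2,json
print(r.sense())
for n in ["scene","top","wrist"]:
    s=r.snapshot(n)
    cv2.imwrite(f"pics/a_{n}.png",cv2.resize(s["pixels"][:,:,::-1],None,fx=1.5,fy=1.5,interpolation=cv2.INTER_CUBIC))
    import pickle; pickle.dump(s,open(f"a_{n}.pkl","wb"))
    print(n,{k:v for k,v in s.items() if k!="pixels"})
E
```

```text
pics
{'time': 0.0, 'joint_pos': array([-7.23296546e+01,  7.51296603e+00,  8.53297009e+01, -5.48265087e-04,
        8.72622080e+01, -4.89332146e+00]), 'qd': array([ 0.04986849,  0.06995727,  0.01786218,  0.04511505,  0.00545868,
       -0.0671826 ]), 'joint_efforts': array([-7.19413511e-04, -5.69397676e+01, -5.00554669e+01, -4.23502997e-04,
        1.49598968e-02, -3.99459248e-05]), 'tool_pos': array([ 230.07216294, -553.53685257,  230.26272907]), 'tcp_rot': array([-1.79895461e+02, -8.40031797e-03,  2.25636859e+01]), 'ft_force': array([-0.23447228, -0.37851474, -0.96119466]), 'wrist_torque': array([-0.03062409, -0.03820769,  0.02900103]), 'finger_gap': 85.09917858844526}
scene {'fx': 366.08093357541884, 'fy': 366.08093357541884, 'cx': 257.7948465540992, 'cy': 192.69514653715444, 'dist': array([-0.10599031,  0.        ,  0.        ,  0.        ,  0.        ]), 'origin': array([ 879.66763947, -582.61666758, 1157.56260967]), 'attitude': array([-1.47801101e+02, -5.30848244e-02,  3.24856404e+01])}
top {'fx': 445.6049287099407, 'fy': 445.6049287099407, 'cx': 257.2637040697723, 'cy': 193.67698461479162, 'dist': array([0.02086072, 0.        , 0.        , 0.        , 0.        ]), 'origin': array([ 245.90259241,  -37.19799142, 1416.42765491]), 'attitude': array([-1.67110342e+02,  1.05071288e-01, -9.02397187e+01])}
wrist {'fx': 290.8062673153635, 'fy': 290.8062673153635, 'cx': 257.4169166354335, 'cy': 194.99034902650487, 'dist': array([-0.0107324,  0.       ,  0.       ,  0.       ,  0.       ]), 'origin': array([ 292.44802361, -528.31360334,  372.27865194]), 'attitude': array([ 1.64412142e+02,  1.43419393e-01, -6.74356615e+01])}
```

View pics/a_scene.png

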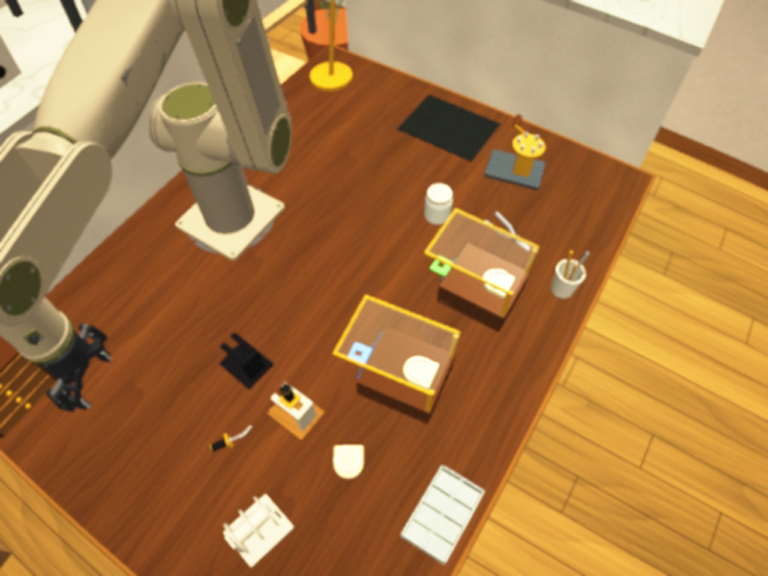

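View pics/a_top.png

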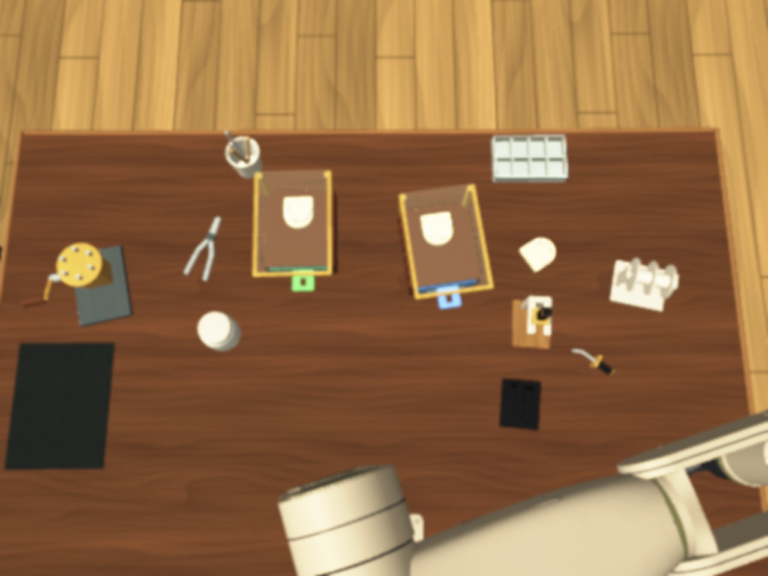

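View pics/a_wrist.png

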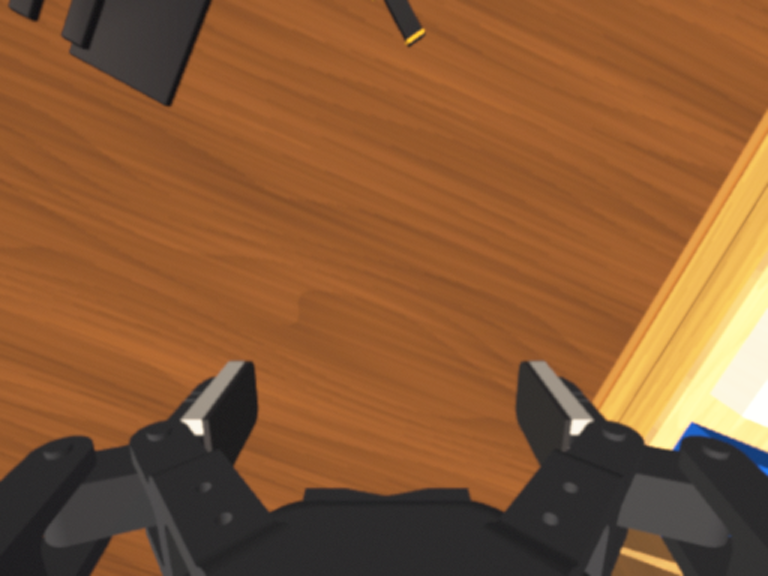

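```bash
cat > h.py <<'E'
import numpy as np,cv2,pickle
from scipy.spatial.transform import Rotation as R
def cam(s):
    K=np.array([[s["fx"],0,s["cx"]],[0,s["fy"],s["cy"]],[0,0,1]]);
    return K,np.array(s["dist"],float),np.array(s["origin"]),R.from_euler("xyz",s["attitude"],degrees=True).as_matrix()
def ray(s,u,v):
    K,d,o,A=cam(s); p=cv2.undistortPoints(np.array([[[u,v]]],float),K,d)[0,0]
    return o,A@np.array([p[0],p[1],1])
def at_z(s,u,v,z):
    o,d=ray(s,u,v); return o+d*(z-o[2])/d[2]
def proj(s,P):
    K,d,o,A=cam(s); P=np.atleast_2d(P).astype(float)
    q,_=cv2.projectPoints((P-o)@A,np.zeros(3),np.zeros(3),K,d); return q[:,0]
def tri(l):
    M=np.zeros((3,3));b=np.zeros(3)
    for s,u,v in l:
        o,d=ray(s,u,v);d=d/np.linalg.norm(d);Q=np.eye(3)-np.outer(d,d);M+=Q;b+=Q@o
    return np.linalg.solve(M,b)
def crop(s,u0,v0,u1,v1,f,name):
    im=s["pixels"][v0:v1,u0:u1,::-1]
    cv2.imwrite(name,cv2.resize(im,None,fx=f,fy=f,interpolation=cv2.INTER_CUBIC))
def load(n): return pickle.load(open(n,"rb"))
E
python3 - <<'E'
from h import *
t=load("a_top.pkl");s=load("a_scene.pkl")
crop(t,330,190,430,265,8,"pics/b1.png")
crop(s,130,220,230,295,8,"pics/b2.png")
crop(t,160,110,340,210,4.4,"pics/b3.png")
crop(s,210,130,370,280,4,"pics/b4.png")
E
```

```text
(no output)
```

View pics/b1.png

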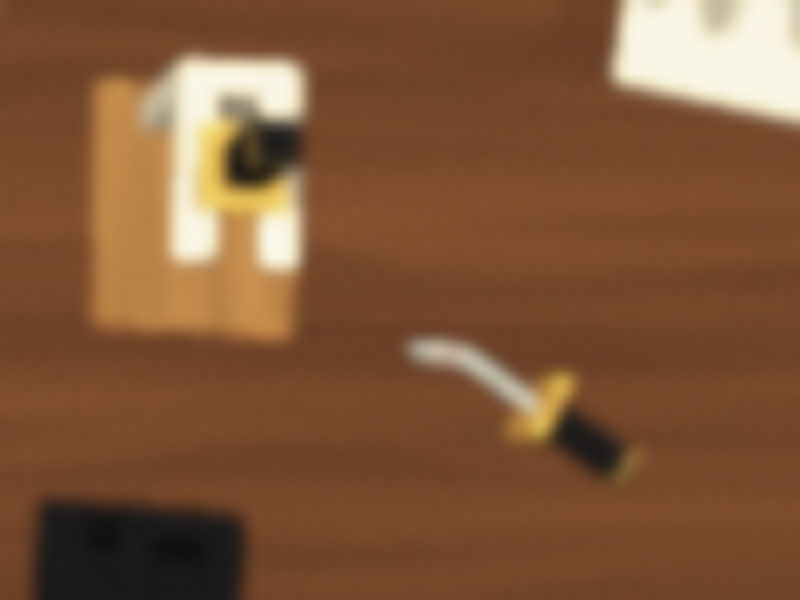

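View pics/b2.png

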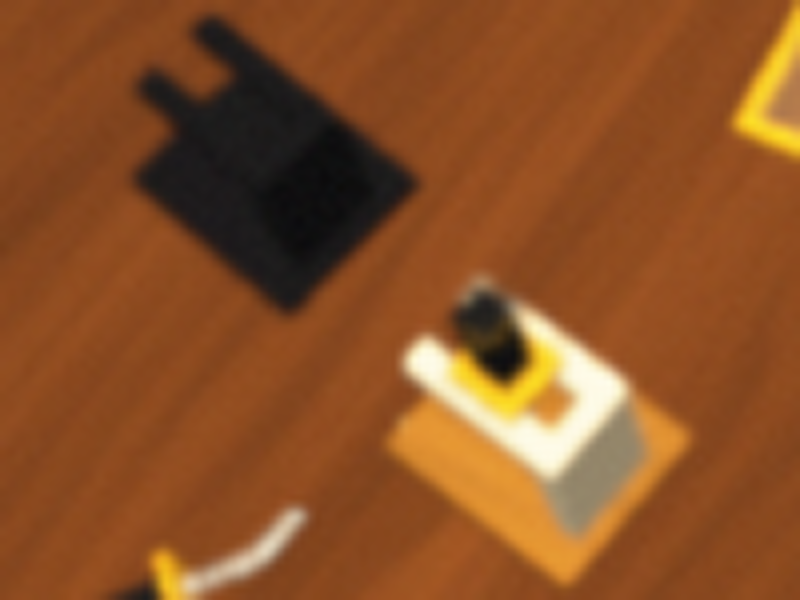

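View pics/b3.png

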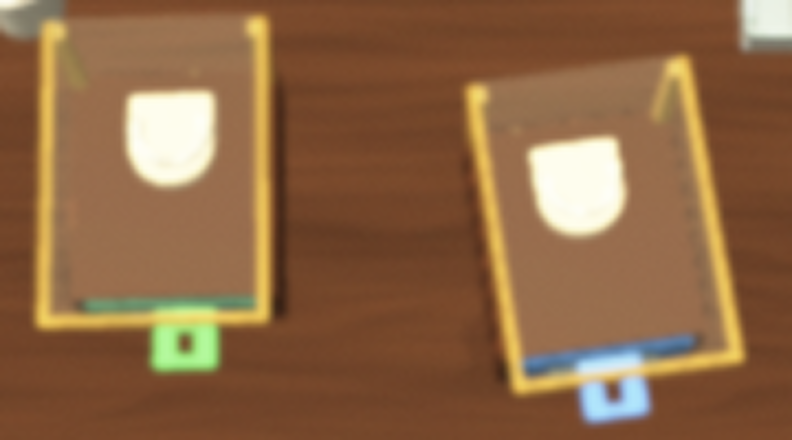

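View pics/b4.png

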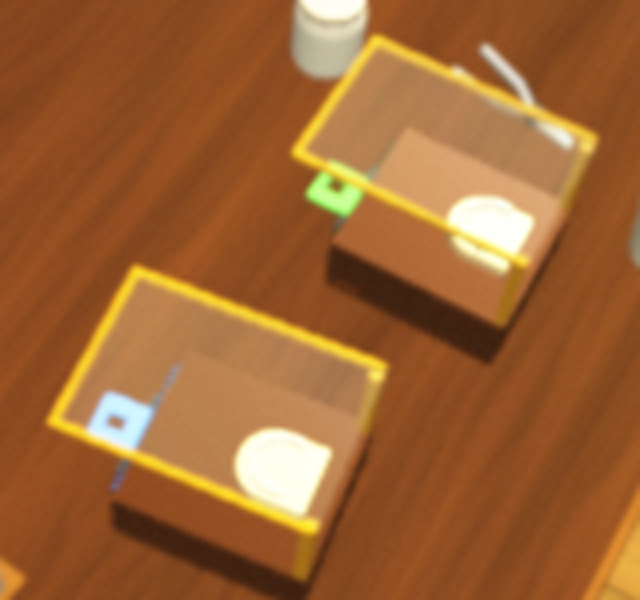

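```bash
python3 - <<'E'
from h import *
t=load("a_top.pkl");s=load("a_scene.pkl")
f=lambda u,v,z:at_z(t,330+u/8,190+v/8,z).round(1)
for p in [(172,264),(216,264),(258,270),(302,270),(180,57),(305,62)]: print("fork",p,f(*p,90))
g=lambda u,v,z:at_z(s,130+u/8,220+v/8,z).round(1)
for p in [(402,358),(430,335),(630,392),(552,480)]: print("fork scene",p,g(*p,90))
for p in [(95,80),(92,328),(295,338)]: print("base",f(*p,10))
print("lying: tip,collar,gripend",f(408,350,4),f(540,408,9),f(635,460,9), f(460,350,4))
# canopy corners
c=lambda u,v,z:at_z(t,160+u/4.4,110+v/4.4,z).round(1)
for p in [(37,328),(270,322),(42,18),(268,18)]: print("green can",c(*p,171))
for p in [(515,393),(743,362),(468,88),(688,58)]: print("blue can",c(*p,171))
for p in [(152,371),(219,369),(178,354),(195,352),(178,332),(193,331),(152,325),(219,322)]: print("green plate",c(*p,50))
cs=lambda u,v,z:at_z(s,210+u/4,130+v/4,z).round(1)
for p in [(305,192),(348,215),(325,187),(333,197),(352,187)]: print("gp scene",cs(*p,50))
for p in [(293,155),(378,37),(597,137),(525,265)]: print("gcan scene",cs(*p,171))
# grip top of hanging hook : triangulate
E
```

```text
fork (172, 264) [ 457.8 -318.8   90. ]
fork (216, 264) [ 457.7 -335.2   90. ]
fork (258, 270) [ 455.4 -350.8   90. ]
fork (302, 270) [ 455.3 -367.3   90. ]
fork (180, 57) [ 537.3 -325.9   90. ]
fork (305, 62) [ 535.2 -373.2   90. ]
fork scene (402, 358) [ 458.7 -365.8   90. ]
fork scene (430, 335) [ 462.  -352.4   90. ]
fork scene (630, 392) [ 541.1 -328.8   90. ]
fork scene (552, 480) [ 537.1 -373.2   90. ]
base [ 545.6 -308.6   10. ]
base [ 445.  -302.7   10. ]
base [ 440.8 -382.8   10. ]
lying: tip,collar,gripend [ 436.6 -428.8    4. ] [ 412.8 -477.7    9. ] [ 392.3 -513.3    9. ] [ 436.6 -449.3    4. ]
green can [559.1 219.6 171. ]
green can [562.4  67.3 171. ]
green can [775.9 224.8 171. ]
green can [775.3  71.5 171. ]
blue can [514.1 -92.6 171. ]
blue can [ 534.1 -241.4  171. ]
blue can [724.3 -63.9 171. ]
blue can [ 745.  -212.6  171. ]
green plate [557.4 161.2  50. ]
green plate [558.7 113.4  50. ]
green plate [569.8 142.9  50. ]
green plate [571.3 130.8  50. ]
green plate [586.1 143.3  50. ]
green plate [586.8 132.6  50. ]
green plate [591.3 162.1  50. ]
green plate [593.3 114.1  50. ]
gp scene [559.8 116.2  50. ]
gp scene [605.5 115.3  50. ]
gp scene [572.5 130.9  50. ]
gp scene [584.2 125.2  50. ]
gp scene [593.5 144.4  50. ]
gcan scene [567.6  66.8 171. ]
gcan scene [566.  218.1 171. ]
gcan scene [775.  222.2 171. ]
gcan scene [778.   73.5 171. ]
```

```bash
cat >> h.py <<'E'
def delta(st,pos,rpy):
    A=R.from_euler("xyz",st["tcp_rot"],degrees=True); B=R.from_euler("xyz",rpy,degrees=True)
    return (A.inv().apply(np.array(pos)-st["tool_pos"])/1000).round(4),(A.inv()*B).as_rotvec().round(4)
E
python3 - <<'E'
from h import *
t=load("a_top.pkl");s=load("a_scene.pkl")
print("grip top",tri([(t,330+285/8,190+145/8),(s,130+478/8,220+292/8)]))
from bench import r
st=r.sense(); print(delta(st,[420,-430,250],[180,0,60]))
R0=R.from_euler("xyz",st["tcp_rot"],degrees=True);print(R0.as_matrix().round(2))
E
```

```text
grip top [ 491.34334936 -345.60246656  157.20670003]
(array([ 0.2228, -0.0414, -0.0194]), array([-1.300e-03, -6.000e-04, -6.534e-01]))
[[ 0.92  0.38 -0.  ]
 [ 0.38 -0.92  0.  ]
 [ 0.   -0.   -1.  ]]
```

Emit:
jog_arm([
  [0, 0, -0.02, 0, 0, -0.6, 0],
  [0, 0, -0.02, 0, 0, -0.6, 0],
  [0, 0, -0.02, 0, 0, -0.6, 0],
  [0, 0, -0.02, 0, 0, -0.6, 0],
  [0, 0, -0.02, 0, 0, -0.6, 0],
])

```text
time: 0.57
tool_pos: [230.2, -553.9, 251.0]
tcp_rot: [-180.0, -0.0, 57.3]
ft_force: [1.1, 0.5, 0.5]
finger_gap: 85.6
```

Emit:
jog_arm([
  [0.2, 0.04, -0.02, 0, 0, -0.62, 0],
  [0.2, 0.04, -0.02, 0, 0, -0.62, 0],
  [0.2, 0.04, -0.02, 0, 0, -0.62, 0],
  [0.2, 0.04, -0.02, 0, 0, -0.62, 0],
  [0.2, 0.04, -0.02, 0, 0, -0.62, 0],
])

```text
time: 0.98
tool_pos: [373.9, -406.4, 271.3]
tcp_rot: [180.0, -0.0, 92.8]
ft_force: [1.2, -0.5, 0.7]
finger_gap: 85.7
```

```bash
python3 - <<'E'
from h import *
from bench import r
st=r.sense(); print(st["tool_pos"],st["tcp_rot"],delta(st,[491,-346,270],[180,0,130]))
E
```

```text
[ 373.94107314 -406.40552634  271.25837473] [ 1.79998874e+02 -2.54234480e-02  9.28118484e+01] (array([0.0546, 0.1199, 0.0013]), array([ 2.000e-04, -4.000e-04, -6.491e-01]))
```

Emit:
jog_arm([
  [0.055, 0.12, 0, 0, 0, -0.62, 0],
  [0.055, 0.12, 0, 0, 0, -0.62, 0],
  [0.055, 0.12, 0, 0, 0, -0.62, 0],
  [0.055, 0.12, 0, 0, 0, -0.62, 0],
  [0.055, 0.12, 0, 0, 0, -0.62, 0],
])

```text
time: 1.4
tool_pos: [492.9, -345.7, 270.5]
tcp_rot: [180.0, -0.1, 128.6]
ft_force: [-1.0, -0.5, 0.5]
finger_gap: 85.8
```

Emit:
jog_arm([
  [0, 0, 0, 0, 0, -0.62, 0],
  [0, 0, 0, 0, 0, -0.62, 0],
  [0, 0, 0, 0, 0, -0.62, 0],
  [0, 0, 0, 0, 0, -0.62, 0],
  [0, 0, 0, 0, 0, -0.62, 0],
])

```text
time: 1.82
tool_pos: [490.3, -348.0, 270.8]
tcp_rot: [180.0, -0.0, 163.9]
ft_force: [0.3, -0.1, -0.4]
finger_gap: 85.5
```

```bash
python3 - <<'E'
from h import *
from bench import r
st=r.sense(); print(st["tool_pos"],st["tcp_rot"],delta(st,[491,-346,270],[180,0,175.5]))
s=r.snapshot("wrist"); pickle.dump(s,open("w1.pkl","wb")); crop(s,0,0,512,384,1.5,"pics/w1.png")
E
```

```text
[ 490.29855434 -347.97372732  270.80738678] [ 1.79981088e+02 -4.23357149e-02  1.63879065e+02] (array([-0.0001,  0.0021,  0.0008]), array([ 0.0004, -0.0007, -0.2028]))
```

View pics/w1.png

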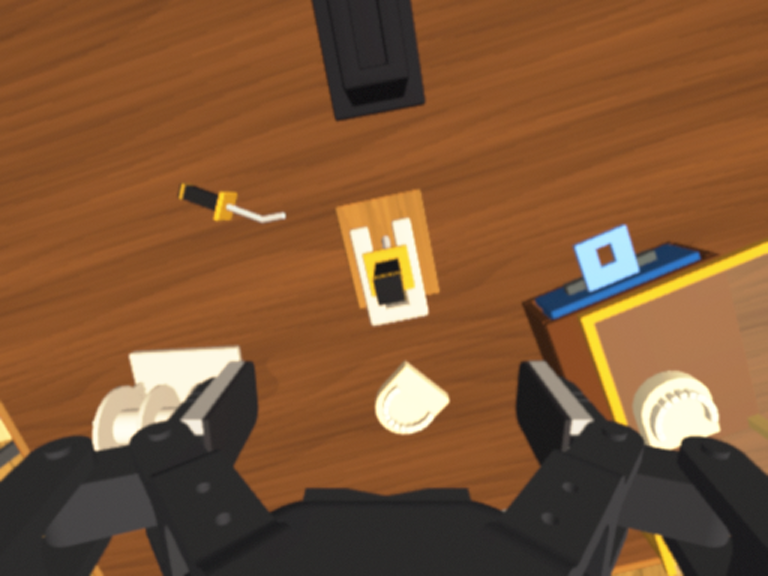

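Emit:
jog_arm([
  [0, 0.002, 0.04, 0, 0, -0.2, 0],
  [0, 0.002, 0.04, 0, 0, -0.2, 0],
  [0, 0.002, 0.04, 0, 0, -0.2, 0],
  [0, 0.002, 0.04, 0, 0, -0.2, 0],
])

```text
time: 2.2
tool_pos: [490.9, -346.2, 231.2]
tcp_rot: [180.0, -0.0, 174.7]
ft_force: [-0.1, 0.0, 0.2]
finger_gap: 85.3
```

```bash
python3 - <<'E'
from h import *
from bench import r
st=r.sense(); print(st["tool_pos"],st["tcp_rot"])
s=r.snapshot("wrist"); pickle.dump(s,open("w2.pkl","wb")); crop(s,200,110,310,230,6,"pics/w2.png")
print(s["origin"],s["attitude"])
E
```

```text
[ 490.86628267 -346.15751468  231.18071932] [ 1.79983913e+02 -2.82277295e-02  1.74711982e+02]
[ 422.51697108 -340.56746849  373.13968002] [ 1.64447540e+02 -6.21229613e-02  8.47110810e+01]
```

View pics/w2.png

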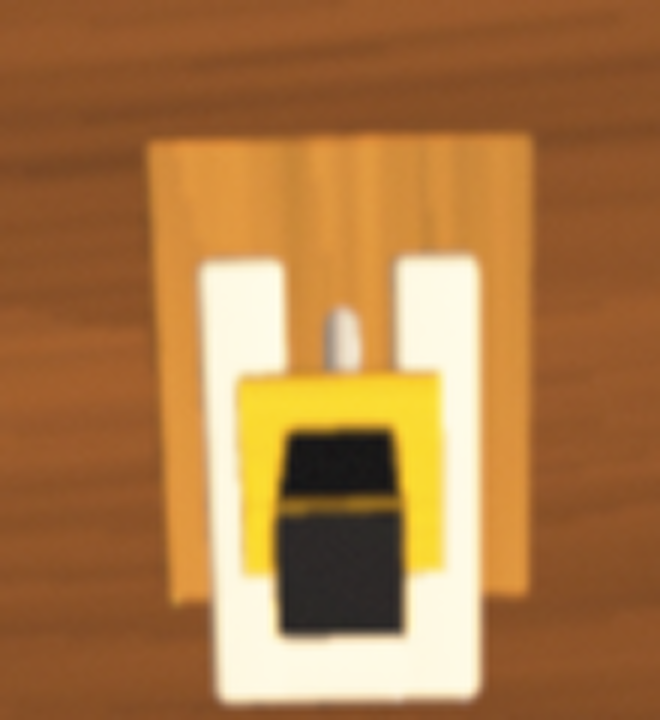

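```bash
python3 - <<'E'
from h import *
w=load("w2.pkl")
f=lambda u,v,z:at_z(w,200+u/6,110+v/6,z).round(1)
for z,l in [(150,[(278,635),(405,632),(279,515),(402,512)]),(96,[(238,378),(440,373),(245,574),(443,570)]),(90,[(200,262),(285,260),(397,257),(480,258),(218,700),(480,698)]),(20,[(340,308)])]:
    P=np.array([f(*p,z) for p in l]);print(z,P.tolist(),P.mean(0).round(1))
# predicted model
def pose(x,y,yaw):
    c=np.deg2rad(yaw);return lambda q:np.array([x+q[0]*np.cos(c)-q[1]*np.sin(c),y+q[0]*np.sin(c)+q[1]*np.cos(c),q[2]])
T=pose(491.5,-345.8,-4.5)
for q in [(-9,9,150),(9,-9,150),(-17,17,96),(17,-17,96),(-35,23,90),(-35,-23,90),(-14.8,0,16)]:
    print(q,(proj(w,T(q))[0]-[200,110])*6)
E
```

```text
150 [[501.1, -356.6, 150.0], [502.2, -339.5, 150.0], [484.3, -354.8, 150.0], [485.4, -338.5, 150.0]] [ 493.2 -347.4  150. ]
96 [[475.7, -362.5, 96.0], [477.9, -329.9, 96.0], [508.8, -364.9, 96.0], [511.2, -332.0, 96.0]] [ 493.4 -347.3   96. ]
90 [[457.3, -367.0, 90.0], [458.3, -353.2, 90.0], [459.5, -335.1, 90.0], [460.9, -321.8, 90.0], [533.1, -372.6, 90.0], [536.9, -327.2, 90.0]] [ 484.3 -346.2   90. ]
20 [[477.8, -346.2, 20.0]] [ 477.8 -346.2   20. ]
(-9, 9, 150) [418.35994693 494.98218793]
(9, -9, 150) [285.57782324 625.30895552]
(-17, 17, 96) [453.87418786 359.19663473]
(17, -17, 96) [248.78910895 563.69169784]
(-35, 23, 90) [489.03877928 241.97457952]
(-35, -23, 90) [204.47302906 245.94401532]
(-14.8, 0, 16) [347.21316664 298.95322767]
```

```bash
python3 - <<'E'
from h import *
from bench import r
st=r.sense(); print(delta(st,[493.3,-347.4,104.5],[180,0,175.8]))
E
```

```text
(array([-0.0019, -0.0005,  0.1278]), array([-0.0008,  0.001 , -0.0189]))
```

Emit:
jog_arm([
  [-0.002, -0.001, 0.03, 0, 0, -0.019, 0],
  [-0.002, -0.001, 0.06, 0, 0, -0.019, 0],
  [-0.002, -0.001, 0.09, 0, 0, -0.019, 0],
  [-0.002, -0.001, 0.115, 0, 0, -0.019, 0],
  [-0.002, -0.001, 0.127, 0, 0, -0.019, 0],
])

```text
time: 2.67
tool_pos: [492.0, -346.7, 101.8]
tcp_rot: [179.9, -0.1, 175.9]
ft_force: [-1.0, -0.5, 0.2]
finger_gap: 85.4
```

Emit:
jog_arm([
  [0, 0, 0, 0, 0, 0, 0.3],
  [0, 0, 0, 0, 0, 0, 0.6],
  [0, 0, 0, 0, 0, 0, 1],
  [0, 0, 0, 0, 0, 0, 1],
  [0, 0, 0, 0, 0, 0, 1],
], newtons=60)

```text
time: 3.08
tool_pos: [494.0, -348.4, 106.6]
tcp_rot: [-179.9, 0.2, 176.0]
ft_force: [0.4, -0.4, -0.5]
finger_gap: 25.8
```

Emit:
jog_arm([
  [0, 0, 0, 0, 0, 0, 1],
  [0, 0, 0, 0, 0, 0, 1],
  [0, 0, 0, 0, 0, 0, 1],
])

```text
time: 3.33
tool_pos: [493.8, -348.3, 106.2]
tcp_rot: [-179.9, 0.1, 176.0]
ft_force: [-0.1, 0.2, 6.3]
finger_gap: 17.2
```

```bash
python3 - <<'E'
from h import *
from bench import r
st=r.sense(); print(st)
s=r.snapshot("wrist"); pickle.dump(s,open("w3.pkl","wb")); crop(s,0,0,512,384,1.5,"pics/w3.png")
E
```

```text
{'time': 3.3333, 'joint_pos': array([-4.00534421e+01,  1.31320287e+01,  9.22868754e+01,  6.23248633e-04,
        7.44028229e+01, -1.26101123e+02]), 'qd': array([-0.0212077 , -0.07416072, -0.06547722,  0.08525522,  0.05183508,
        0.00774619]), 'joint_efforts': array([ 1.17373718e-01, -5.52889144e+01, -4.39702678e+01, -2.58825879e-03,
       -1.75115266e-01,  3.37766229e-03]), 'tool_pos': array([ 493.82164741, -348.25686519,  106.23181766]), 'tcp_rot': array([-1.79895445e+02,  1.44394586e-01,  1.76047646e+02]), 'ft_force': array([-0.13164352,  0.21262964,  6.2941758 ]), 'wrist_torque': array([ 0.06743739,  0.07326337, -0.04751092]), 'finger_gap': 17.183635135716123}
```

View pics/w3.png

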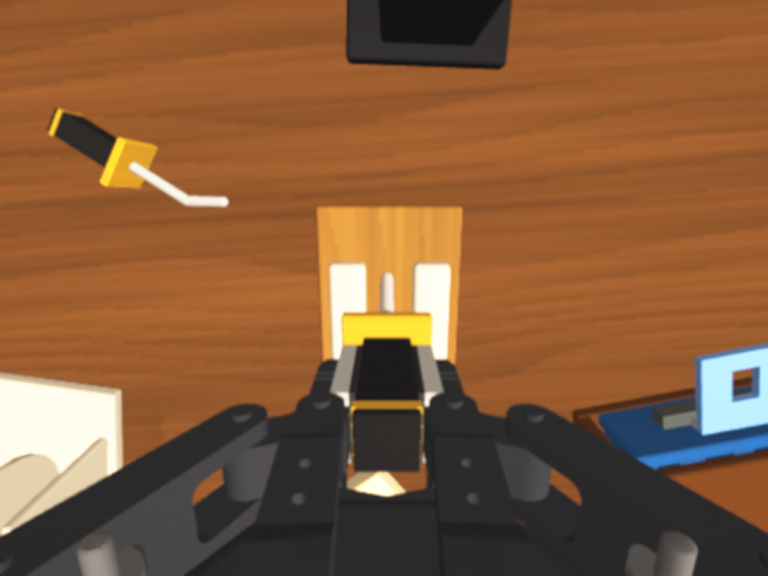

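Emit:
jog_arm([
  [0, 0, -0.003, 0, 0, 0, 1],
  [0, 0, -0.008, 0, 0, 0, 1],
  [0.015, 0, -0.008, 0, 0, 0, 1],
  [0.04, 0, -0.008, 0, 0, 0, 1],
  [0.06, 0, -0.01, 0, 0, 0, 1],
], newtons=100)

```text
time: 3.8
tool_pos: [431.8, -342.7, 113.9]
tcp_rot: [180.0, -0.1, 176.1]
ft_force: [-0.6, -0.6, -2.3]
finger_gap: 16.8
```

```bash
python3 - <<'E'
from h import *
from bench import r
t=load("a_top.pkl")
print("jar",at_z(t,217/1.5,330/1.5,90))
st=r.sense(); print(st["tool_pos"],st["tcp_rot"],st["ft_force"],st["finger_gap"])
s=r.snapshot("wrist"); pickle.dump(s,open("w4.pkl","wb")); crop(s,0,0,512,384,1.5,"pics/w4.png")
s=r.snapshot("scene"); crop(s,100,180,230,290,6,"pics/s4.png")
E
```

```text
jar [469.72729191 303.23715418  90.        ]
[ 431.82652192 -342.72612125  113.8756183 ] [ 1.79959758e+02 -7.07429116e-02  1.76099088e+02] [-0.58209129 -0.5575198  -2.26191681] 16.829571318903586
```

View pics/w4.png

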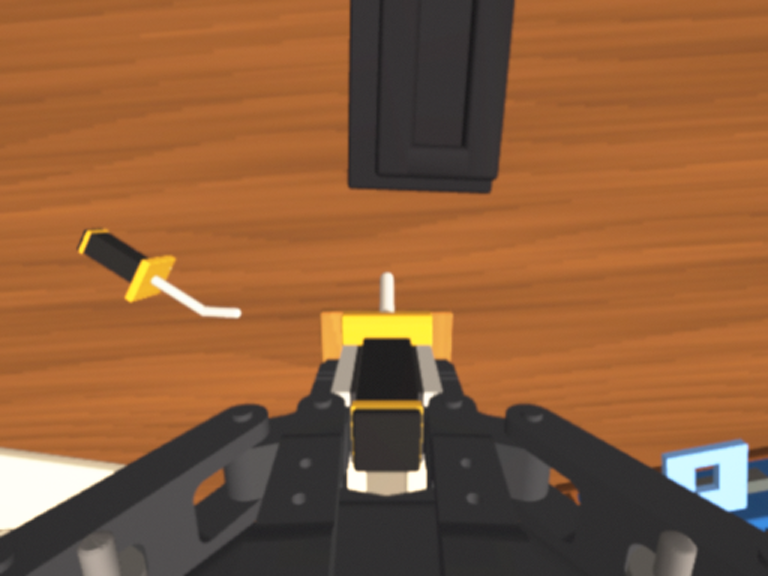

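View pics/s4.png

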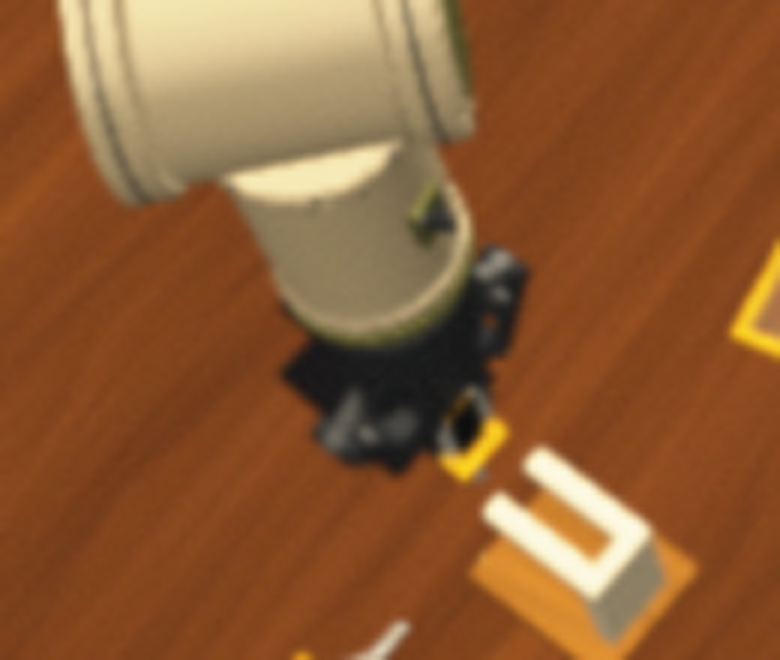

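```bash
cat >> h.py <<'E'
GZ=-15.8
def hookpose(tip,yaw,lean):
    Rh=R.from_euler("z",yaw,degrees=True)*R.from_euler("y",-lean,degrees=True)
    grip=np.array(tip)-Rh.apply([-14.8,0,-102.5])
    Rt=Rh*R.from_euler("xyz",[180,0,180],degrees=True)
    tcp=grip-Rt.apply([0,0,GZ])
    return tcp,Rt
def hdelta(st,tip,yaw,lean):
    p,Rt=hookpose(tip,yaw,lean); A=R.from_euler("xyz",st["tcp_rot"],degrees=True)
    return p.round(1),(A.inv().apply(p-st["tool_pos"])/1000).round(4),(A.inv()*Rt).as_rotvec().round(4)
def hookstate(st):
    A=R.from_euler("xyz",st["tcp_rot"],degrees=True); Rh=A*R.from_euler("xyz",[180,0,180],degrees=True).inv()
    grip=st["tool_pos"]+A.apply([0,0,GZ]); tip=grip+Rh.apply([-14.8,0,-102.5])
    e=Rh.as_euler("ZYX",degrees=True)
    return dict(grip=grip.round(1),tip=tip.round(1),yaw=e[0].round(2),lean=-e[1].round(2),roll=e[2].round(2))
E
python3 - <<'E'
from h import *
from bench import r
st=r.sense(); print(hookstate(st))
w=load("w4.pkl"); print(proj(w,hookstate(st)["tip"])*1.5)
for y in (-200,0,137): print(hookpose([470,y,90],1.3,30)[0])
E
```

```text
{'grip': array([ 430.6, -342.9,  129.9]), 'tip': array([ 415.7, -341.8,   27.4]), 'yaw': np.float64(-4.01), 'lean': np.float64(-0.11), 'roll': np.float64(0.04)}
[[386.55758062 272.60042811]]
[ 439.47503484 -200.69270836  172.48440251]
[439.47503484  -0.69270836 172.48440251]
[439.47503484 136.30729164 172.48440251]
```

Emit:
jog_arm([
  [0, 0, -0.04, 0, 0, 0, 1],
  [0, 0, -0.08, 0, 0, 0, 1],
  [0, 0, -0.1, 0, 0, 0, 1],
])

```text
time: 4.15
tool_pos: [434.5, -344.3, 219.5]
tcp_rot: [-179.8, 0.2, 176.0]
ft_force: [0.3, -0.8, -0.2]
finger_gap: 17.0
```

```bash
python3 - <<'E'
from h import *
from bench import r
st=r.sense(); print(hookstate(st))
for y in (-200,0,137): print(hdelta(st,[470,y,100],1.3,30))
E
```

```text
{'grip': array([ 434.4, -344.2,  235.3]), 'tip': array([ 420.1, -343.6,  132.7]), 'yaw': np.float64(-3.95), 'lean': np.float64(0.24), 'roll': np.float64(-0.18)}
(array([ 439.5, -200.7,  182.5]), array([0.0051, 0.1437, 0.0365]), array([-0.0273, -0.5191, -0.0886]))
(array([439.5,  -0.7, 182.5]), array([0.0188, 0.3432, 0.0358]), array([-0.0273, -0.5191, -0.0886]))
(array([439.5, 136.3, 182.5]), array([0.0283, 0.4799, 0.0353]), array([-0.0273, -0.5191, -0.0886]))
```

Emit:
jog_arm([
  [0.005, 0.04, 0, 0, 0, 0, 1],
  [0.01, 0.08, 0, 0, 0, 0, 1],
  [0.015, 0.12, 0, 0, 0, -0.03, 1],
  [0.015, 0.16, 0, 0, 0, -0.06, 1],
  [0.015, 0.2, 0, 0, 0, -0.09, 1],
])

```text
time: 4.57
tool_pos: [431.8, -141.0, 214.7]
tcp_rot: [-180.0, 0.1, -178.8]
ft_force: [1.0, -0.7, -1.0]
finger_gap: 16.6
```

Emit:
jog_arm([
  [0.0, 0.04, 0, 0, -0.1, 0, 1],
  [0.0, 0.08, 0, 0, -0.2, 0, 1],
  [0.0, 0.12, 0, 0, -0.3, 0, 1],
  [0.0, 0.16, 0, 0, -0.4, 0, 1],
  [0.0, 0.2, 0, 0, -0.45, 0, 1],
])

```text
time: 4.98
tool_pos: [428.4, 52.7, 213.6]
tcp_rot: [179.9, 25.8, -178.9]
ft_force: [11.4, 11.5, 25.4]
finger_gap: 16.9
```

```bash
python3 - <<'E'
from h import *
from bench import r
st=r.sense(); print(hookstate(st),st["joint_pos"].round(1))
print(hdelta(st,[490,137,90],1.3,30))
E
```

```text
{'grip': array([421.5,  52.6, 227.8]), 'tip': array([452.9,  53.4, 129.1]), 'yaw': np.float64(1.07), 'lean': np.float64(25.83), 'roll': np.float64(0.14)} [ -0.5 -51.2 135.6   0.9  69.8 -91.7]
(array([459.5, 136.3, 172.5]), array([-0.0115,  0.0829,  0.0514]), array([ 0.0007, -0.0728, -0.0036]))
```

Emit:
jog_arm([
  [-0.012, 0.02, 0.03, 0, 0, 0, 1],
  [-0.012, 0.04, 0.05, 0, 0, 0, 1],
  [-0.012, 0.06, 0.05, 0, 0, 0, 1],
  [-0.012, 0.083, 0.051, 0, -0.072, 0, 1],
  [-0.012, 0.083, 0.051, 0, -0.072, 0, 1],
])

```text
time: 5.4
tool_pos: [457.8, 139.0, 171.5]
tcp_rot: [179.9, 29.8, -178.6]
ft_force: [0.5, -0.6, -1.7]
finger_gap: 16.7
```

```bash
python3 - <<'E'
from h import *
from bench import r
st=r.sense(); print(hookstate(st),st["joint_pos"].round(2),st["tool_pos"],st["ft_force"])
s=r.snapshot("wrist"); pickle.dump(s,open("w5.pkl","wb")); crop(s,0,0,512,384,1.5,"pics/w5.png")
from scipy.optimize import least_squares
D=[((-72.33,7.47,85.27,0,87.26),(230.24,-554.07,231.29)),((0,13.13,92.29,0,74.40),(493.8,-348.3,106.2)),((0,-51.2,135.6,0,69.8),(428.4,52.7,213.6)),((0,*st["joint_pos"][1:5]),tuple(st["tool_pos"]))]
def fk(p,q):
    a1,d1,L2,L3,ph,d6=p;a,b,c=np.deg2rad([q[1],q[1]+q[2],q[1]+q[2]+q[4]]);ph=np.deg2rad(ph)
    return a1+L2*np.sin(a)+L3*np.sin(b+ph)+d6*np.sin(c), d1+L2*np.cos(a)+L3*np.cos(b+ph)+d6*np.cos(c)
def res(p):
    o=[]
    for q,x in D:
        R_,Z=fk(p,q);o+=[R_-np.hypot(x[0],x[1]),Z-x[2]]
    return o+list((np.array(p)-p0)*.01)
p0=np.array([50,400,400,400,0,300.]);f=least_squares(res,p0);print(f.x,np.round(res(f.x),1))
E
```

```text
{'grip': array([450. , 138.8, 185.2]), 'tip': array([488. , 139.9,  88.9]), 'yaw': np.float64(1.43), 'lean': np.float64(29.79), 'roll': np.float64(0.08)} [ 16.26 -41.22 136.02  -8.68  56.53 -72.24] [457.8010953  139.0308707  171.46104881] [ 0.50262286 -0.62543654 -1.72130188]
[  5.22101525 317.31265495 365.43305863 554.87178036   6.63146306
 357.396652  ] [ 0.2  0.6 -0.6  1.3 -0.9  0.9  1.3 -2.8 -0.4 -0.8 -0.3  1.5  0.1  0.6]
```

View pics/w5.png

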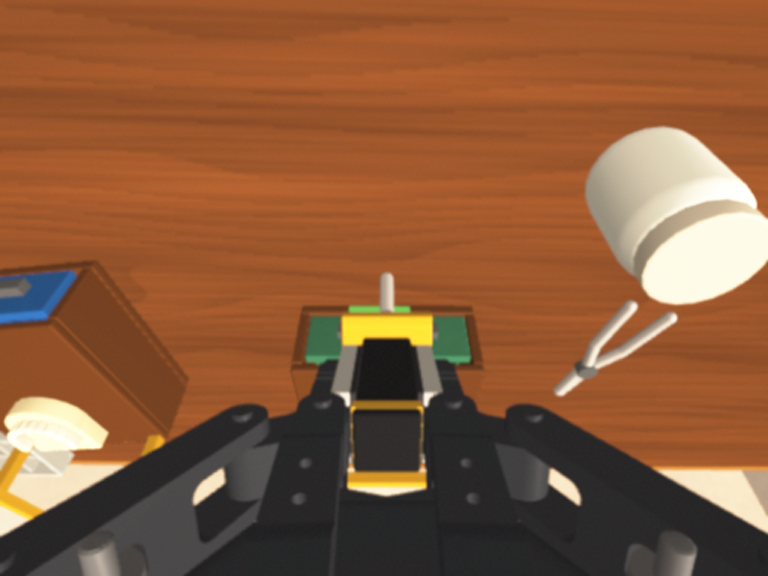

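Emit:
jog_arm([
  [0, -0.035, 0, 0, 0, 0, 1],
  [0, -0.05, 0, 0, 0, 0, 1],
  [0, -0.05, 0, 0, 0, 0, 1],
  [0, -0.05, 0, 0, 0, 0, 1],
])

```text
time: 5.78
tool_pos: [461.2, 83.7, 174.6]
tcp_rot: [180.0, 29.9, -179.0]
ft_force: [0.2, -0.5, -0.8]
finger_gap: 16.9
```

```bash
python3 - <<'E'
from h import *
from bench import r
st=r.sense(); print(hookstate(st))
s=r.snapshot("wrist"); pickle.dump(s,open("w6.pkl","wb")); crop(s,240,160,400,270,5,"pics/w6.png")
from scipy.optimize import least_squares
a1,d1,L2,L3,ph,d6=5.2,317.3,365.4,554.9,6.63,357.4
def ik(x,y,z,lean):
    # approximate planar: lean in x direction
    wx=x-d6*np.sin(np.deg2rad(lean)); wz=z+d6*np.cos(np.deg2rad(lean)); rr=np.hypot(wx,y)-a1; h=wz-d1
    D=np.hypot(rr,h); c=(D*D-L2**2-L3**2)/(2*L2*L3)
    b=np.degrees(np.arccos(c)); q3=b-ph
    q2=np.degrees(np.arctan2(rr,h)-np.arctan2(L3*np.sin(np.deg2rad(b)),L2+L3*c))
    return q2,q3
print(ik(457.8,139,171.5,29.8), ik(428.4,52.7,213.6,25.8))
for tx,tz,l in [(578,28,30),(510,28,30),(505,28,30),(500,25,30),(505,28,25),(500,28,20),(505,20,30)]:
    p=hookpose([tx,137,tz],1.3,l)[0];print(tx,tz,l,p.round(),np.round(ik(*p,l),1))
E
```

```text
{'grip': array([453.3,  83.6, 188.3]), 'tip': array([491.5,  84.3,  92. ]), 'yaw': np.float64(1.02), 'lean': np.float64(29.88), 'roll': np.float64(0.02)}
(np.float64(-40.07234691891464), np.float64(135.43245307080517)) (np.float64(-50.518219038733534), np.float64(135.3607231808387))
578 28 30 [547. 136. 110.] [-17.4 127.1]
510 28 30 [479. 136. 110.] [-31.  136.7]
505 28 30 [474. 136. 110.] [-32.2 137.4]
500 25 30 [469. 136. 107.] [-33.  138.2]
505 28 25 [482. 136. 113.] [-26.3 131.7]
500 28 20 [484. 137. 115.] [-21.3 126.6]
505 20 30 [474. 136. 102.] [-31.3 137.8]
```

View pics/w6.png

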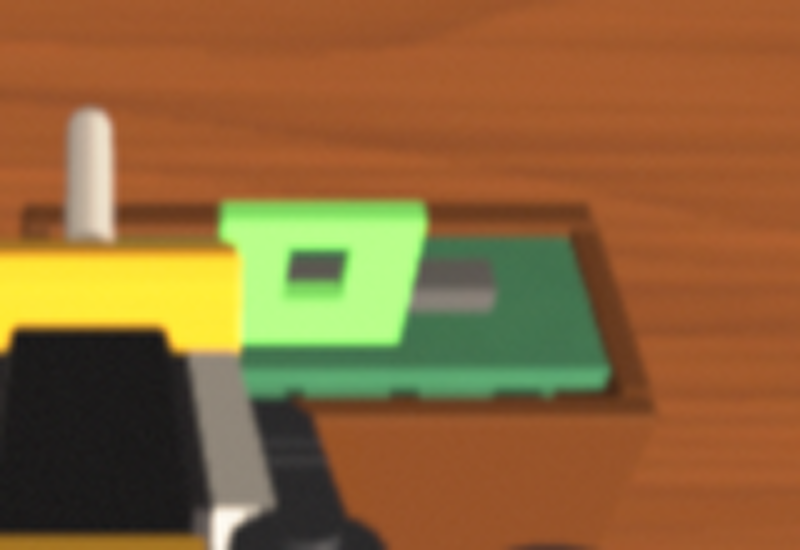

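```bash
python3 - <<'E'
from h import *
w=load("w6.pkl")
f=lambda u,v,z:at_z(w,240+u/5,160+v/5,z).round(1)
for p in [(292,251),(350,249),(284,298),(342,297),(220,222),(427,222),(400,347)]: print(p,f(*p,50))
print("tip seen", proj(w,[491.5,84.3,92.0]), 240+90/5,160+108/5)
print("front panel lower/upper")
E
```

```text
(292, 251) [570.8 130.6  50. ]
(350, 249) [570.  143.4  50. ]
(284, 298) [587.1 130.7  50. ]
(342, 297) [586.5 144.   50. ]
(220, 222) [561.6 113.9  50. ]
(427, 222) [560.9 158.8  50. ]
(400, 347) [604.8 160.5  50. ]
tip seen [[258.04199217 183.35218599]] 258.0 181.6
front panel lower/upper
```

```bash
python3 - <<'E'
from h import *
from bench import r
st=r.sense()
for t in [(540,137,66),(578.6,137.2,64)]: print(hdelta(st,t,1.3,30))
E
```

```text
(array([509.5, 136.3, 148.5]), array([-0.0298,  0.0512,  0.047 ]), array([-0.0018, -0.0023, -0.0037]))
(array([548.1, 136.5, 146.5]), array([-0.0623,  0.0507,  0.068 ]), array([-0.0018, -0.0023, -0.0037]))
```

Emit:
jog_arm([
  [0, 0.02, 0.0, 0, 0, 0, 1],
  [-0.015, 0.04, 0.02, -0.002, -0.002, -0.004, 1],
  [-0.03, 0.051, 0.047, -0.002, -0.002, -0.004, 1],
  [-0.03, 0.051, 0.047, -0.002, -0.002, -0.004, 1],
  [-0.03, 0.051, 0.047, -0.002, -0.002, -0.004, 1],
])

```text
time: 6.25
tool_pos: [507.4, 137.5, 143.4]
tcp_rot: [-179.9, 29.4, -178.4]
ft_force: [0.3, 0.3, -1.7]
finger_gap: 16.7
```

```bash
python3 - <<'E'
from h import *
from bench import r
st=r.sense();print(hookstate(st))
for t in [(578.6,137.2,62)]: print(hdelta(st,t,1.3,30))
E
```

```text
{'grip': array([499.7, 137.3, 157.2]), 'tip': array([537.1, 138.1,  60.6]), 'yaw': np.float64(1.6), 'lean': np.float64(29.44), 'roll': np.float64(-0.14)}
(array([548.1, 136.5, 144.5]), array([-0.0359, -0.0021,  0.019 ]), array([ 0.0001, -0.0098,  0.0045]))
```

Emit:
jog_arm([
  [-0.009, -0.001, 0.003, 0, 0, 0, 1],
  [-0.018, -0.001, 0.008, 0, -0.005, 0, 1],
  [-0.027, -0.001, 0.013, 0, -0.008, 0, 1],
  [-0.036, -0.001, 0.018, 0, -0.008, 0, 1],
  [-0.036, -0.001, 0.018, 0, -0.008, 0, 1],
])

```text
time: 6.67
tool_pos: [550.9, 137.0, 153.2]
tcp_rot: [180.0, 30.7, -178.6]
ft_force: [0.0, 0.1, -0.2]
finger_gap: 16.9
```

Emit:
jog_arm([
  [0, 0, 0, 0, 0, 0, 1],
  [0, 0, 0, 0, 0, 0, 1],
])

```text
time: 6.83
tool_pos: [548.9, 137.0, 151.2]
tcp_rot: [-180.0, 30.5, -178.5]
ft_force: [0.4, -1.3, -1.6]
finger_gap: 16.9
```

```bash
python3 - <<'E'
from h import *
from bench import r
st=r.sense();print(hookstate(st))
for t in [(578.6,137.2,62),(578.6,137.2,27)]: print(hdelta(st,t,1.3,30))
s=r.snapshot("wrist"); pickle.dump(s,open("w7.pkl","wb")); crop(s,190,150,330,255,5.5,"pics/w7.png")
s=r.snapshot("scene"); pickle.dump(s,open("s7.pkl","wb"));crop(s,210,90,370,220,5,"pics/s7.png")
s=r.snapshot("top"); pickle.dump(s,open("t7.pkl","wb"));crop(s,150,100,250,220,5,"pics/t7.png")
E
```

```text
{'grip': array([540.9, 136.8, 164.8]), 'tip': array([580.1, 137.8,  68.9]), 'yaw': np.float64(1.45), 'lean': np.float64(30.47), 'roll': np.float64(-0.01)}
(array([548.1, 136.5, 144.5]), array([ 0.0041, -0.0005,  0.0053]), array([0.0011, 0.0082, 0.0023]))
(array([548.1, 136.5, 109.5]), array([ 0.0218, -0.0004,  0.0355]), array([0.0011, 0.0082, 0.0023]))
```

View pics/w7.png

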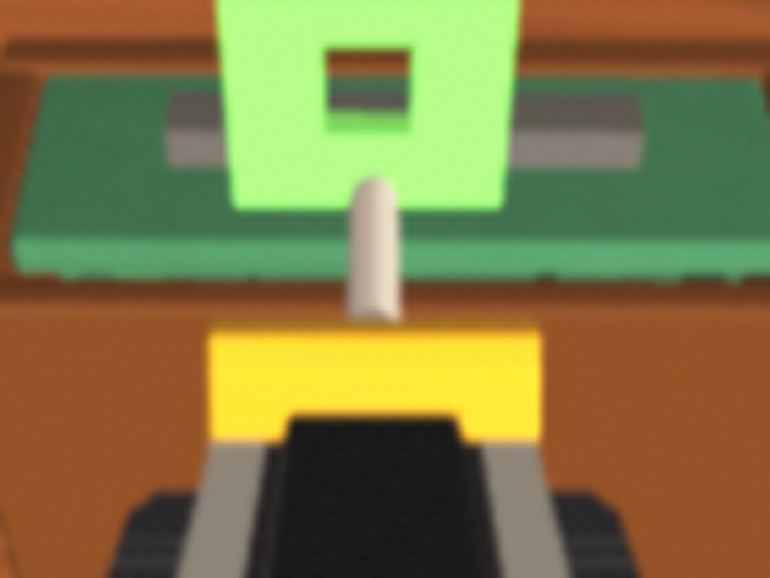

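View pics/s7.png

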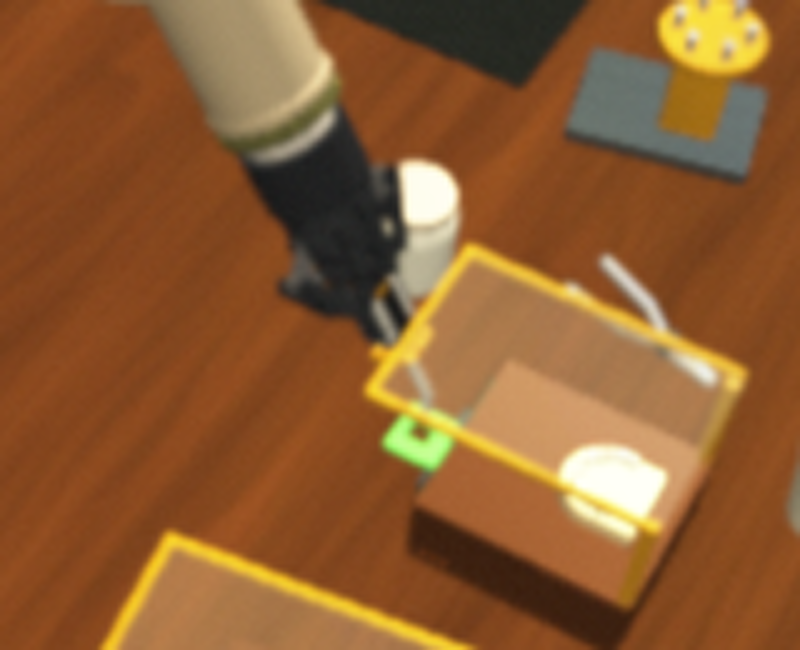

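View pics/t7.png

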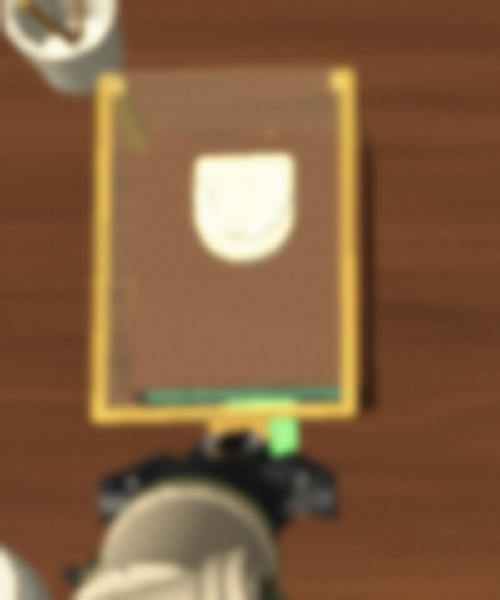

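```bash
python3 - <<'E'
from h import *
w=load("w7.pkl")
f=lambda u,v,z:at_z(w,190+u/5.5,150+v/5.5,z).round(1)
P=np.array([f(*p,50) for p in [(327,50),(411,50),(325,132),(411,132)]]);print(P.tolist(),P.mean(0))
print([f(*p,50).tolist() for p in [(234,208),(503,208)]])
print((proj(w,[580.1,137.8,68.9])[0]-[190,150])*5.5, "seen tip 375,180; at z69:",f(375,182,69), f(375,182,66),f(375,182,72))
E
```

```text
[[570.5, 130.5, 50.0], [570.2, 143.1, 50.0], [587.1, 130.2, 50.0], [586.7, 143.9, 50.0]] [578.625 136.925  50.   ]
[[604.4, 115.2, 50.0], [603.3, 159.9, 50.0]]
[374.12560691 183.67471123] seen tip 375,180; at z69: [579.7 137.9  69. ] [582.5 138.   66. ] [576.8 137.8  72. ]
```

Emit:
jog_arm([
  [0.008, -0.0005, 0.01, 0, 0.008, 0, 1],
  [0.011, -0.0005, 0.017, 0, 0.008, 0, 1],
  [0.0145, -0.0005, 0.023, 0, 0.008, 0, 1],
  [0.018, -0.0005, 0.029, 0, 0.008, 0, 1],
  [0.018, -0.0005, 0.029, 0, 0.008, 0, 1],
])

```text
time: 7.4
tool_pos: [546.7, 136.2, 112.7]
tcp_rot: [-179.9, 29.7, -178.5]
ft_force: [-1.2, 0.4, -1.9]
finger_gap: 16.8
```

```bash
python3 - <<'E'
from h import *
from bench import r
st=r.sense();print(hookstate(st),st["ft_force"])
print(hdelta(st,(578.6,137,27),1.3,30))
s=r.snapshot("wrist"); pickle.dump(s,open("w8.pkl","wb")); crop(s,190,150,330,255,5.5,"pics/w8.png")
E
```

```text
{'grip': array([538.9, 136. , 126.5]), 'tip': array([576.8, 136.9,  30.1]), 'yaw': np.float64(1.5), 'lean': np.float64(29.7), 'roll': np.float64(-0.08)} [-1.22034895  0.42694578 -1.89023515]
(array([548.1, 136.3, 109.5]), array([0.0004, 0.    , 0.0035]), array([ 0.0003, -0.0052,  0.0031]))
```

View pics/w8.png

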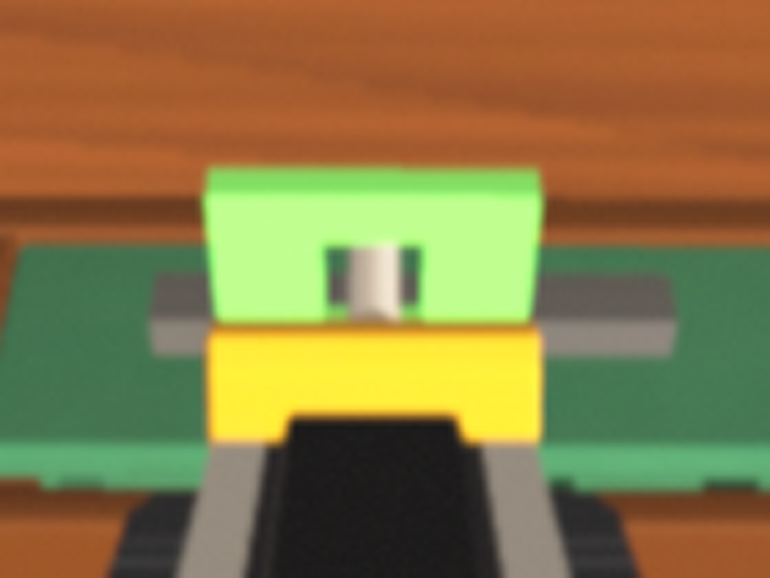

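```bash
python3 - <<'E'
from h import *
from bench import r
st=r.sense()
u=np.array([-np.cos(np.deg2rad(1.3)),-np.sin(np.deg2rad(1.3)),0])
A=R.from_euler("xyz",st["tcp_rot"],degrees=True);print(A.inv().apply(u).round(4))
E
```

```text
[ 0.8681  0.0029 -0.4963]
```

Emit:
jog_arm([
  [0.0025, 0, 0.002, 0, -0.003, 0, 1],
  [0.0045, 0, 0.001, 0, -0.005, 0, 1],
  [0.0065, 0, -0.0005, 0, -0.005, 0, 1],
  [0.0088, 0, -0.002, 0, -0.005, 0, 1],
  [0.011, 0, -0.0035, 0, -0.005, 0, 1],
])

```text
time: 7.87
tool_pos: [537.2, 136.4, 114.1]
tcp_rot: [-180.0, 30.3, -178.5]
ft_force: [2.4, 0.3, -2.9]
finger_gap: 16.9
```

```bash
python3 - <<'E'
from h import *
from bench import r
st=r.sense();print(hookstate(st),st["ft_force"],hdelta(st,(550,136.4,27),1.3,30))
E
```

```text
{'grip': array([529.3, 136.2, 127.8]), 'tip': array([568.2, 137.1,  31.8]), 'yaw': np.float64(1.48), 'lean': np.float64(30.3), 'roll': np.float64(-0.02)} [ 2.44285774  0.29045575 -2.86470668] (array([519.5, 135.7, 109.5]), array([ 0.0177, -0.0002, -0.0049]), array([0.0012, 0.0053, 0.0027]))
```

Emit:
jog_arm([
  [0.0045, 0, -0.0005, 0, 0.002, 0, 1],
  [0.008, 0, -0.001, 0, 0.005, 0, 1],
  [0.0115, 0, -0.002, 0, 0.005, 0, 1],
  [0.015, 0, -0.0035, 0, 0.005, 0, 1],
  [0.0185, 0, -0.0055, 0, 0.005, 0, 1],
])

```text
time: 8.28
tool_pos: [518.1, 135.9, 109.1]
tcp_rot: [-180.0, 30.0, -178.5]
ft_force: [3.7, -0.1, 0.1]
finger_gap: 17.1
```

```bash
python3 - <<'E'
from h import *
from bench import r
st=r.sense();print(hookstate(st),st["ft_force"],hdelta(st,(530,135.9,27),1.3,30))
E
```

```text
{'grip': array([510.2, 135.7, 122.8]), 'tip': array([548.6, 136.6,  26.6]), 'yaw': np.float64(1.48), 'lean': np.float64(29.97), 'roll': np.float64(-0.02)} [ 3.71718974 -0.12768486  0.11578553] (array([499.5, 135.2, 109.5]), array([ 0.016 , -0.0002, -0.0096]), array([ 0.0011, -0.0006,  0.0027]))
```

Emit:
jog_arm([
  [0.0033, 0, -0.002, 0, 0, 0, 1],
  [0.0066, 0, -0.004, 0, 0, 0, 1],
  [0.01, 0, -0.006, 0, 0, 0, 1],
  [0.0133, 0, -0.008, 0, 0, 0, 1],
  [0.0165, 0, -0.0095, 0, 0, 0, 1],
])

```text
time: 8.7
tool_pos: [498.8, 135.4, 108.9]
tcp_rot: [-180.0, 29.9, -178.5]
ft_force: [2.8, 0.2, -0.1]
finger_gap: 16.8
```

Emit:
jog_arm([
  [0.003, 0, -0.0017, 0, 0, 0, 1],
  [0.006, 0, -0.0035, 0, 0, 0, 1],
  [0.009, 0, -0.0052, 0, 0, 0, 1],
  [0.012, 0, -0.007, 0, 0, 0, 1],
  [0.0145, 0, -0.0083, 0, 0, 0, 1],
])

```text
time: 9.12
tool_pos: [482.2, 134.9, 108.8]
tcp_rot: [-180.0, 29.9, -178.5]
ft_force: [2.4, 0.5, -0.1]
finger_gap: 16.6
```

```bash
python3 - <<'E'
from h import *
from bench import r
st=r.sense();print(hookstate(st),st["ft_force"],st["joint_pos"].round(1),hdelta(st,(505,135.4,27),1.3,30))
s=r.snapshot("wrist"); pickle.dump(s,open("w9.pkl","wb")); crop(s,190,150,330,255,5.5,"pics/w9.png")
E
```

```text
{'grip': array([474.3, 134.7, 122.5]), 'tip': array([512.6, 135.6,  26.3]), 'yaw': np.float64(1.48), 'lean': np.float64(29.93), 'roll': np.float64(-0.03)} [ 2.39789461  0.48612142 -0.05059651] [ 14.5 -31.6 137.1  -9.1  45.5 -72.3] (array([474.5, 134.7, 109.5]), array([ 0.0063,  0.    , -0.0044]), array([ 0.001 , -0.0012,  0.0027]))
```

View pics/w9.png

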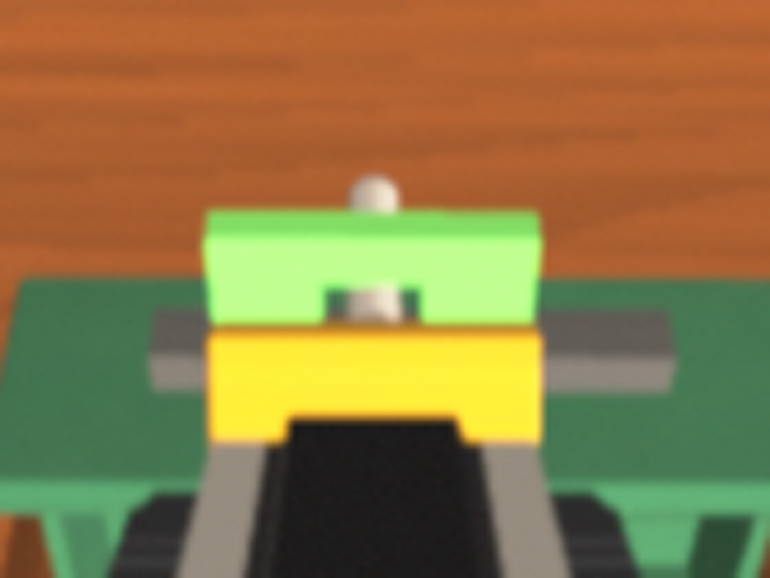

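Tray is following the hook. Slow steps to the stop now.

Emit:
jog_arm([
  [0.0013, 0, -0.0007, 0, 0, 0, 1],
  [0.0026, 0, -0.0015, 0, 0, 0, 1],
  [0.0039, 0, -0.0022, 0, 0, 0, 1],
  [0.0052, 0, -0.003, 0, 0, 0, 1],
])

```text
time: 9.5
tool_pos: [476.3, 134.7, 108.6]
tcp_rot: [-180.0, 29.9, -178.5]
ft_force: [2.6, 1.6, -1.0]
finger_gap: 16.5
```

Emit:
jog_arm([
  [0.0009, 0, -0.0005, 0, 0, 0, 1],
  [0.0018, 0, -0.001, 0, 0, 0, 1],
  [0.0027, 0, -0.0015, 0, 0, 0, 1],
])

```text
time: 9.75
tool_pos: [473.3, 134.6, 108.6]
tcp_rot: [-180.0, 29.9, -178.5]
ft_force: [2.2, 0.8, -1.3]
finger_gap: 16.9
```

```bash
python3 - <<'E'
from h import *
from bench import r
st=r.sense();print(hookstate(st),st["ft_force"],st["wrist_torque"])
E
```

```text
{'grip': array([465.4, 134.4, 122.3]), 'tip': array([503.7, 135.4,  26.1]), 'yaw': np.float64(1.48), 'lean': np.float64(29.92), 'roll': np.float64(-0.04)} [ 2.17435477  0.81555154 -1.29097371] [ 0.15645647 -0.16635478  0.06212589]
```

Emit:
jog_arm([
  [0.0009, 0, -0.0005, 0, 0, 0, 1],
  [0.0018, 0, -0.001, 0, 0, 0, 1],
])

```text
time: 9.92
tool_pos: [471.2, 134.6, 108.6]
tcp_rot: [-180.0, 29.9, -178.5]
ft_force: [2.8, 0.5, -2.3]
finger_gap: 16.6
```

Emit:
jog_arm([
  [0.0009, 0, -0.0005, 0, 0, 0, 1],
  [0.0018, 0, -0.001, 0, 0, 0, 1],
])

```text
time: 10.08
tool_pos: [469.9, 134.5, 109.2]
tcp_rot: [-180.0, 30.0, -178.5]
ft_force: [11.5, 0.8, -7.1]
finger_gap: 16.9
```

Emit:
jog_arm([
  [0.0009, 0, -0.0005, 0, 0, 0, 1],
  [0.0018, 0, -0.001, 0, 0, 0, 1],
])

```text
time: 10.25
tool_pos: [469.0, 134.6, 110.3]
tcp_rot: [-180.0, 30.2, -178.5]
ft_force: [17.1, -0.8, -9.9]
finger_gap: 17.1
```

Emit:
jog_arm([
  [-0.003, 0, 0.002, 0, 0, 0, 1],
  [-0.006, 0, 0.0035, 0, 0, 0, 1],
  [-0.006, 0, 0.0035, 0, 0, 0, 1],
])

```text
time: 10.5
tool_pos: [474.2, 134.5, 108.4]
tcp_rot: [-180.0, 29.9, -178.5]
ft_force: [-0.4, 0.1, -1.3]
finger_gap: 16.7
```

```bash
python3 - <<'E'
from h import *
from bench import r
st=r.sense();h=hookstate(st);print(h,st["ft_force"])
A=R.from_euler("xyz",st["tcp_rot"],degrees=True);print(A.inv().apply([0,0,1]).round(4))
s=r.snapshot("wrist"); pickle.dump(s,open("w10.pkl","wb")); crop(s,190,150,330,255,5.5,"pics/w10.png")
E
```

```text
{'grip': array([466.3, 134.3, 122.1]), 'tip': array([504.5, 135.2,  25.8]), 'yaw': np.float64(1.47), 'lean': np.float64(29.88), 'roll': np.float64(-0.04)} [-0.39497324  0.14006358 -1.33164321]
[-4.981e-01 -7.000e-04 -8.671e-01]
```

View pics/w10.png

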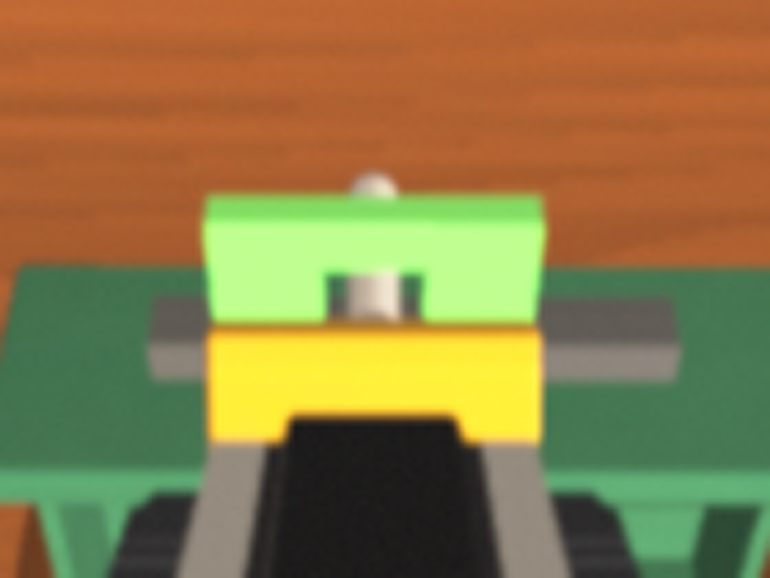

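Emit:
jog_arm([
  [-0.005, 0, -0.0087, 0, 0, 0, 1],
  [-0.01, 0, -0.0174, 0, 0, 0, 1],
  [-0.015, 0, -0.026, 0, 0, 0, 1],
  [-0.02, 0, -0.0348, 0, 0, 0, 1],
  [-0.025, 0, -0.0435, 0, 0, 0, 1],
])

```text
time: 10.97
tool_pos: [474.3, 134.8, 160.2]
tcp_rot: [-180.0, 30.0, -178.5]
ft_force: [0.5, -0.4, -1.4]
finger_gap: 17.0
```

Emit:
jog_arm([
  [0, 0, 0, 0, 0, 0, 1],
])

```text
time: 11.05
tool_pos: [475.8, 135.1, 162.6]
tcp_rot: [180.0, 30.2, -178.6]
ft_force: [-0.3, -0.4, -0.3]
finger_gap: 16.8
```

```bash
python3 - <<'E'
from h import *
from bench import r
st=r.sense();h=hookstate(st);print(h,st["ft_force"],st["joint_pos"].round(1))
s=r.snapshot("wrist"); pickle.dump(s,open("w11.pkl","wb")); crop(s,0,0,512,384,1.5,"pics/w11.png")
A=R.from_euler("xyz",st["tcp_rot"],degrees=True);print(A.inv().apply([0,0,1]).round(4),A.inv().apply([0,-1,0]).round(4))
E
```

```text
{'grip': array([467.8, 134.9, 176.3]), 'tip': array([506.6, 136. ,  80.3]), 'yaw': np.float64(1.45), 'lean': np.float64(30.21), 'roll': np.float64(0.04)} [-0.29784493 -0.39164176 -0.25532023] [ 14.8 -37.5 135.   -8.3  53.3 -73.4]
[-5.032e-01  6.000e-04 -8.642e-01] [ 0.0219 -0.9997 -0.0134]
```

View pics/w11.png

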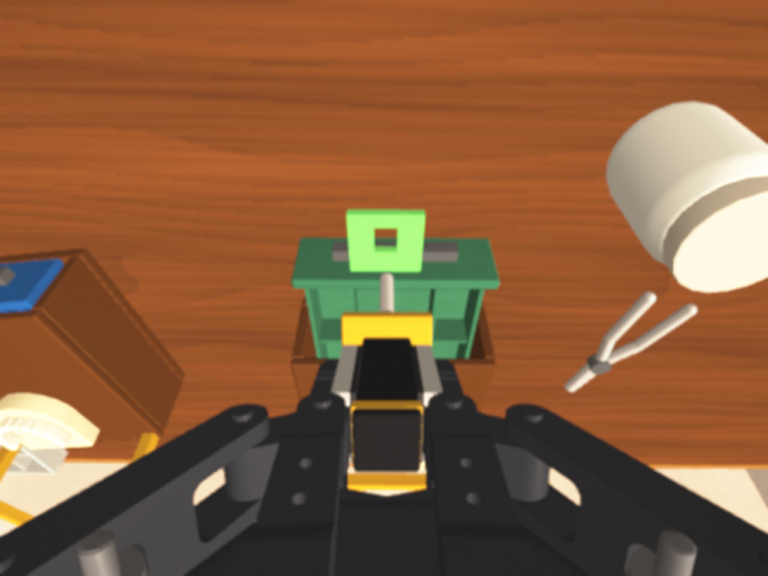

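```bash
python3 - <<'E'
from h import *
from bench import r
w=load("w11.pkl");print([at_z(w,u/1.5,v/1.5,50).round(1).tolist() for u,v in [(375,230),(397,230),(375,251),(397,251),(348,213),(424,213)]])
st=r.sense()
print(delta(st,[470,60,215],[180,0,-178.6]))
E
```

```text
[[499.7, 129.0, 50.0], [499.4, 141.6, 50.0], [515.5, 129.1, 50.0], [515.2, 142.3, 50.0], [488.2, 113.9, 50.0], [487.2, 156.2, 50.0]]
(array([-0.0208, -0.0748, -0.0502]), array([0.0007, 0.526 , 0.001 ]))
```

Emit:
jog_arm([
  [-0.01, 0, -0.02, 0, 0.12, 0, 1],
  [-0.02, -0.01, -0.04, 0, 0.24, 0, 1],
  [-0.021, -0.03, -0.05, 0, 0.36, 0, 1],
  [-0.021, -0.05, -0.05, 0, 0.48, 0, 1],
  [-0.021, -0.075, -0.05, 0, 0.526, 0, 1],
])

```text
time: 11.52
tool_pos: [470.8, 59.1, 213.2]
tcp_rot: [179.9, -0.5, -178.5]
ft_force: [0.3, -0.3, -0.8]
finger_gap: 17.0
```

```bash
python3 - <<'E'
from h import *
from bench import r
st=r.sense();print(hookstate(st),st["joint_pos"].round(1))
print(delta(st,[432,-342.7,218],[180,0,175.9]))
E
```

```text
{'grip': array([470.9,  59.1, 229. ]), 'tip': array([455.2,  58.8, 126.6]), 'yaw': np.float64(1.5), 'lean': np.float64(-0.5), 'roll': np.float64(0.05)} [  0.9 -11.3 105.5   0.   86.3 -90.6]
(array([ 0.0493, -0.4007, -0.0048]), array([ 0.0005, -0.0088,  0.0977]))
```

Emit:
jog_arm([
  [0.005, -0.04, 0, 0, -0.009, 0, 1],
  [0.01, -0.08, 0, 0, -0.009, 0.01, 1],
  [0.015, -0.12, 0, 0, -0.009, 0.03, 1],
  [0.02, -0.16, 0, 0, -0.009, 0.04, 1],
  [0.025, -0.2, 0, 0, -0.009, 0.05, 1],
])

```text
time: 11.93
tool_pos: [448.7, -142.8, 212.3]
tcp_rot: [-180.0, 0.3, 178.6]
ft_force: [0.2, -0.9, -0.8]
finger_gap: 16.9
```

```bash
python3 - <<'E'
from h import *
from bench import r
st=r.sense();print(hookstate(st),st["joint_pos"].round(1))
print(delta(st,[432,-342.7,218],[180,0,175.9]))
E
```

```text
{'grip': array([ 448.7, -142.8,  228.1]), 'tip': array([ 434.4, -142.5,  125.5]), 'yaw': np.float64(-1.42), 'lean': np.float64(0.29), 'roll': np.float64(-0.02)} [-2.400e+01 -1.270e+01  1.068e+02  1.000e-01  8.560e+01 -1.126e+02]
(array([ 0.0118, -0.2003, -0.0057]), array([-0.0002,  0.0051,  0.0467]))
```

Emit:
jog_arm([
  [0.004, -0.04, 0, 0, 0, 0.01, 1],
  [0.008, -0.08, 0, 0, 0.004, 0.02, 1],
  [0.012, -0.13, -0.004, 0, 0.004, 0.03, 1],
  [0.012, -0.17, -0.004, 0, 0.004, 0.045, 1],
  [0.012, -0.2, -0.004, 0, 0.004, 0.046, 1],
])

```text
time: 12.35
tool_pos: [431.7, -343.3, 216.5]
tcp_rot: [-180.0, 0.1, 175.9]
ft_force: [1.0, 0.9, -0.8]
finger_gap: 17.1
```

Emit:
jog_arm([
  [0, 0, 0, 0, 0, 0, 1],
  [0, 0, 0, 0, 0, 0, 1],
])

```text
time: 12.52
tool_pos: [431.6, -342.3, 215.6]
tcp_rot: [180.0, 0.0, 175.8]
ft_force: [0.3, 1.1, -1.5]
finger_gap: 16.7
```

```bash
python3 - <<'E'
from h import *
from bench import r
st=r.sense();print(hookstate(st),st["joint_pos"].round(1))
print(delta(st,[432,-342.7,116],[180,0,176.1]))
s=r.snapshot("wrist"); pickle.dump(s,open("w12.pkl","wb")); crop(s,0,0,512,384,1.5,"pics/w12.png")
s=r.snapshot("top"); pickle.dump(s,open("t12.pkl","wb")); crop(s,0,0,512,384,1.5,"pics/t12.png")
E
```

```text
{'grip': array([ 431.6, -342.3,  231.4]), 'tip': array([ 416.9, -341.2,  128.9]), 'yaw': np.float64(-4.23), 'lean': np.float64(0.0), 'roll': np.float64(0.05)} [ -43.8    0.3   94.4    0.    85.3 -129.5]
(array([-0.0004, -0.0004,  0.0996]), array([ 0.0008,  0.    , -0.0058]))
```

View pics/w12.png

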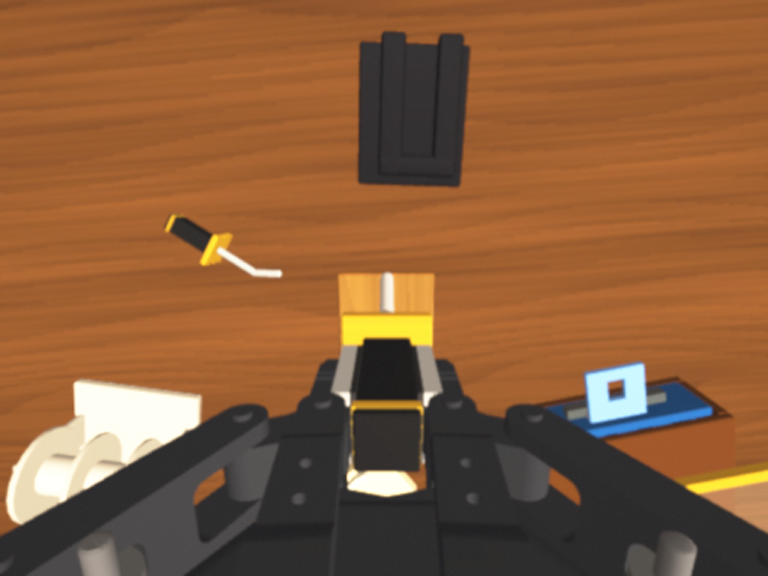

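View pics/t12.png

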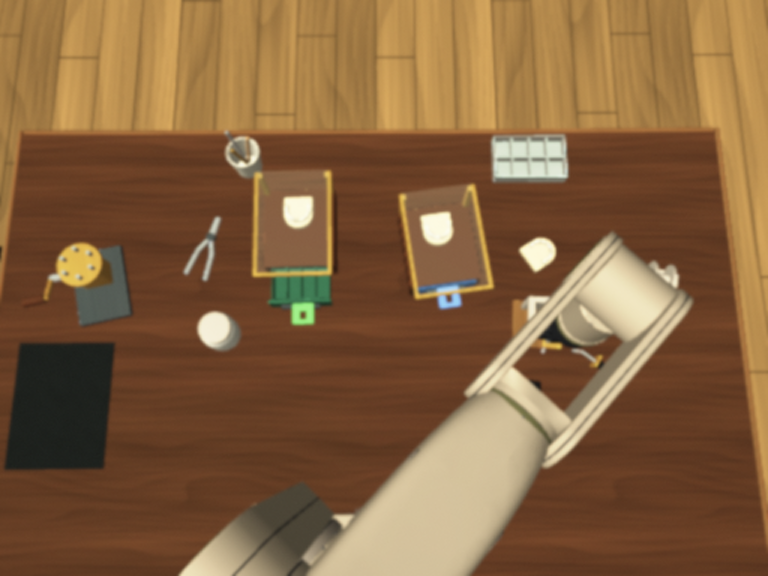

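Emit:
jog_arm([
  [0, 0, 0.025, 0, 0, -0.005, 1],
  [0, 0, 0.05, 0, 0, -0.005, 1],
  [0, 0, 0.075, 0, 0, -0.005, 1],
  [0, 0, 0.095, 0, 0, -0.005, 1],
  [0, 0, 0.099, 0, 0, -0.005, 1],
])

```text
time: 13.03
tool_pos: [431.1, -337.2, 113.6]
tcp_rot: [179.8, -0.2, 176.4]
ft_force: [-0.8, 0.5, -2.4]
finger_gap: 16.7
```

Emit:
jog_arm([
  [0, 0, 0, 0, 0, 0, 1],
  [0, 0, 0, 0, 0, 0, 1],
  [0, 0, 0, 0, 0, 0, 1],
])

```text
time: 13.28
tool_pos: [433.9, -341.1, 120.0]
tcp_rot: [-179.9, 0.2, 176.3]
ft_force: [0.2, 0.7, -1.2]
finger_gap: 17.3
```

```bash
python3 - <<'E'
from h import *
from bench import r
st=r.sense();print(st["tool_pos"],hookstate(st),st["ft_force"])
print(delta(st,[493.6,-347.8,115],[180,0,176.05]))
E
```

```text
[ 433.87846722 -341.11581211  120.01023761] {'grip': array([ 433.8, -341.1,  135.8]), 'tip': array([ 419.4, -340.4,   33.3]), 'yaw': np.float64(-3.71), 'lean': np.float64(0.23), 'roll': np.float64(-0.13)} [ 0.19495541  0.68672201 -1.24459869]
(array([-0.06  , -0.0028,  0.0053]), array([-0.0022,  0.0039,  0.0042]))
```

Emit:
jog_arm([
  [0, -0.0025, 0.0025, 0, 0.003, 0.004, 1],
  [-0.006, -0.0028, 0.004, -0.002, 0.003, 0.004, 1],
  [-0.013, -0.0028, 0.004, -0.002, 0.003, 0.004, 1],
  [-0.02, -0.0028, 0.004, -0.002, 0.003, 0.004, 1],
  [-0.024, -0.0028, 0.004, -0.002, 0.003, 0.004, 1],
])

```text
time: 13.7
tool_pos: [457.8, -345.3, 114.2]
tcp_rot: [179.9, -0.0, 176.0]
ft_force: [-0.2, -0.1, -1.2]
finger_gap: 16.7
```

```bash
python3 - <<'E'
from h import *
from bench import r
st=r.sense();print(st["tool_pos"],hookstate(st),st["ft_force"])
print(delta(st,[493.6,-347.8,115],[180,0,176.05]))
s=r.snapshot("wrist"); pickle.dump(s,open("w13.pkl","wb")); crop(s,190,130,330,235,5.5,"pics/w13.png")
E
```

```text
[ 457.75460036 -345.25640284  114.21588845] {'grip': array([ 457.8, -345.3,  130. ]), 'tip': array([ 442.9, -344.1,   27.5]), 'yaw': np.float64(-3.97), 'lean': np.float64(-0.04), 'roll': np.float64(0.08)} [-0.24652717 -0.06367148 -1.21102347]
(array([-0.0359, -0.0001, -0.0008]), array([ 0.0014, -0.0007, -0.0003]))
```

View pics/w13.png

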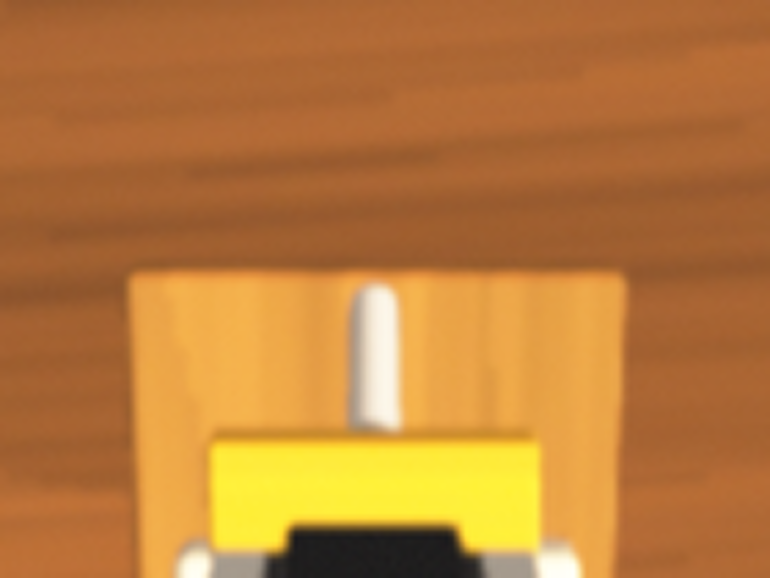

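Centred between the prongs. Slide in.

Emit:
jog_arm([
  [-0.008, 0, 0, 0, 0, 0, 1],
  [-0.016, 0, 0, 0, 0, 0, 1],
  [-0.024, 0, 0, 0, 0, 0, 1],
  [-0.032, 0, 0, 0, 0, 0, 1],
  [-0.036, 0, 0, 0, 0, 0, 1],
])

```text
time: 14.17
tool_pos: [493.7, -347.5, 113.9]
tcp_rot: [179.9, -0.1, 176.0]
ft_force: [0.6, -0.3, -0.9]
finger_gap: 16.8
```

Emit:
jog_arm([
  [0, 0, 0, 0, 0, 0, 1],
  [0, 0, 0, 0, 0, 0, 1],
])

```text
time: 14.33
tool_pos: [492.6, -347.4, 113.7]
tcp_rot: [179.9, -0.1, 176.0]
ft_force: [-0.3, -0.5, -1.2]
finger_gap: 17.2
```

```bash
python3 - <<'E'
from h import *
from bench import r
st=r.sense();print(st["tool_pos"],hookstate(st),st["ft_force"])
print(delta(st,[493.6,-347.8,106.5],[180,0,176.05]))
s=r.snapshot("wrist"); pickle.dump(s,open("w14.pkl","wb")); crop(s,190,130,330,235,5.5,"pics/w14.png")
E
```

```text
[ 492.55848463 -347.43647296  113.70003311] {'grip': array([ 492.6, -347.5,  129.5]), 'tip': array([ 477.6, -346.2,   27. ]), 'yaw': np.float64(-3.95), 'lean': np.float64(-0.11), 'roll': np.float64(0.11)} [-0.25204079 -0.4761241  -1.18211369]
(array([-0.0011, -0.0003,  0.0072]), array([ 0.0018, -0.0019, -0.    ]))
```

View pics/w14.png

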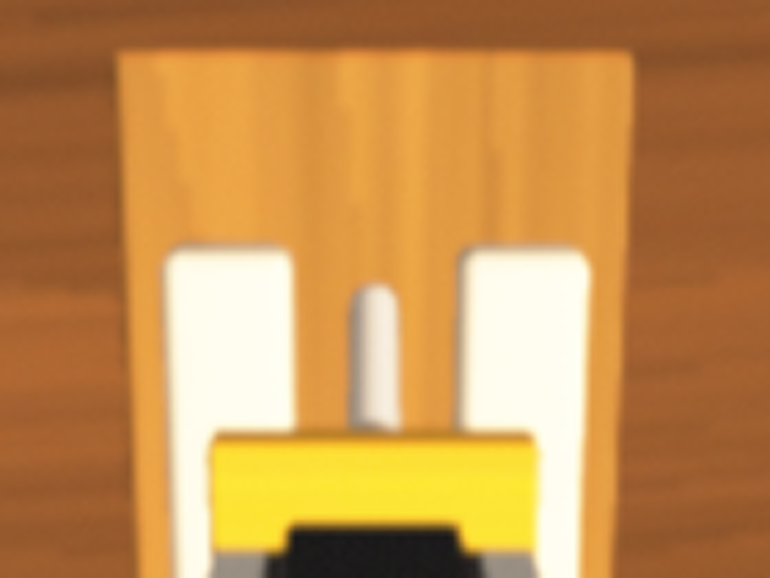

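Hook is over its seat; lower slowly until contact.

Emit:
jog_arm([
  [-0.001, 0, 0.002, 0, 0, 0, 1],
  [-0.001, 0, 0.004, 0, 0, 0, 1],
  [-0.001, 0, 0.0055, 0, 0, 0, 1],
  [-0.001, 0, 0.0065, 0, 0, 0, 1],
  [-0.001, 0, 0.0065, 0, 0, 0, 1],
])

```text
time: 14.8
tool_pos: [493.0, -347.4, 106.9]
tcp_rot: [179.9, -0.1, 176.0]
ft_force: [-0.6, 0.7, -0.2]
finger_gap: 16.6
```

Emit:
jog_arm([
  [0, 0, 0.0005, 0, 0, 0, 1],
  [0, 0, 0.001, 0, 0, 0, 1],
])

```text
time: 14.97
tool_pos: [493.4, -347.6, 106.4]
tcp_rot: [179.9, -0.1, 176.0]
ft_force: [-0.1, -0.6, -0.7]
finger_gap: 16.7
```

Emit:
jog_arm([
  [0, 0, 0.0005, 0, 0, 0, 1],
  [0, 0, 0.001, 0, 0, 0, 1],
  [0, 0, 0.001, 0, 0, 0, 1],
])

```text
time: 15.22
tool_pos: [493.6, -347.8, 106.4]
tcp_rot: [179.9, -0.1, 176.0]
ft_force: [-2.5, 2.0, 4.8]
finger_gap: 16.6
```

Emit:
jog_arm([
  [0, 0, 0.0005, 0, 0, 0, 1],
  [0, 0, 0.001, 0, 0, 0, 1],
  [0, 0, 0.001, 0, 0, 0, 1],
])

```text
time: 15.47
tool_pos: [493.7, -347.9, 106.3]
tcp_rot: [179.9, -0.0, 176.0]
ft_force: [-4.0, 4.2, 12.7]
finger_gap: 16.2
```

Emit:
jog_arm([
  [0, 0, -0.0012, 0, 0, 0, 1],
  [0, 0, -0.0012, 0, 0, 0, 1],
], newtons=30)

```text
time: 15.63
tool_pos: [493.7, -347.9, 106.4]
tcp_rot: [179.9, -0.0, 176.0]
ft_force: [-1.2, 0.6, 5.0]
finger_gap: 16.4
```

Emit:
jog_arm([
  [0, 0, 0, 0, 0, 0, 0.72],
  [0, 0, 0, 0, 0, 0, 0.65],
  [0, 0, 0, 0, 0, 0, 0.5],
  [0, 0, 0, 0, 0, 0, 0.3],
  [0, 0, 0, 0, 0, 0, 0],
])

```text
time: 16.05
tool_pos: [493.3, -347.5, 105.3]
tcp_rot: [179.9, -0.1, 176.0]
ft_force: [0.9, 0.6, 1.0]
finger_gap: 65.0
```

Emit:
jog_arm([
  [0, 0, 0, 0, 0, 0, 0],
  [0, 0, 0, 0, 0, 0, 0],
  [0, 0, 0, 0, 0, 0, 0],
])

```text
time: 16.3
tool_pos: [493.4, -347.6, 105.5]
tcp_rot: [179.9, -0.1, 176.0]
ft_force: [-0.4, 0.1, -0.3]
finger_gap: 85.3
```

```bash
python3 - <<'E'
from h import *
from bench import r
st=r.sense();print(st["tool_pos"],st["ft_force"],st["finger_gap"])
s=r.snapshot("wrist"); pickle.dump(s,open("w15.pkl","wb")); crop(s,0,0,512,384,1.5,"pics/w15.png")
E
```

```text
[ 493.39378902 -347.57107115  105.54728992] [-0.36656119  0.11477886 -0.32219405] 85.26925824466716
```

View pics/w15.png

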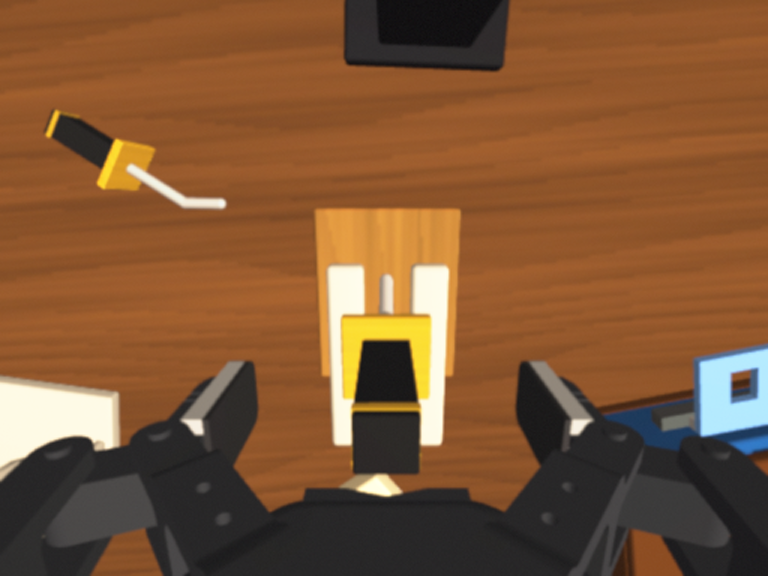

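Hook hangs seated; back away upward.

Emit:
jog_arm([
  [0, 0, -0.02, 0, 0, 0, 0],
  [0, 0, -0.05, 0, 0, 0, 0],
  [0, 0, -0.08, 0, 0, 0, 0],
  [0, 0, -0.11, 0, 0, 0, 0],
  [0, 0, -0.126, 0, 0, 0, 0],
])

```text
time: 16.77
tool_pos: [494.6, -348.7, 236.2]
tcp_rot: [-179.9, 0.2, 176.0]
ft_force: [0.8, -0.7, 1.0]
finger_gap: 85.2
```

Emit:
jog_arm([
  [0, 0, 0, 0, 0, 0, 0],
  [0, 0, 0, 0, 0, 0, 0],
  [0, 0, 0, 0, 0, 0, 0],
])

```text
time: 17.02
tool_pos: [493.2, -347.5, 230.4]
tcp_rot: [179.9, -0.2, 176.0]
ft_force: [-0.3, 0.1, -0.8]
finger_gap: 85.4
```

```bash
python3 - <<'E'
from h import *
from bench import r
st=r.sense();print(st["tool_pos"],st["tcp_rot"],st["qd"].round(2))
s=r.snapshot("wrist"); pickle.dump(s,open("w16.pkl","wb")); crop(s,200,110,310,230,6,"pics/w16.png")
s=r.snapshot("top"); pickle.dump(s,open("t16.pkl","wb")); crop(s,150,90,350,230,4,"pics/t16.png")
E
```

```text
[ 493.16454361 -347.50817903  230.35227524] [ 1.79852638e+02 -1.52831446e-01  1.76023503e+02] [ 0.08  0.91  1.18  0.02 -0.02 -0.11]
```

View pics/w16.png

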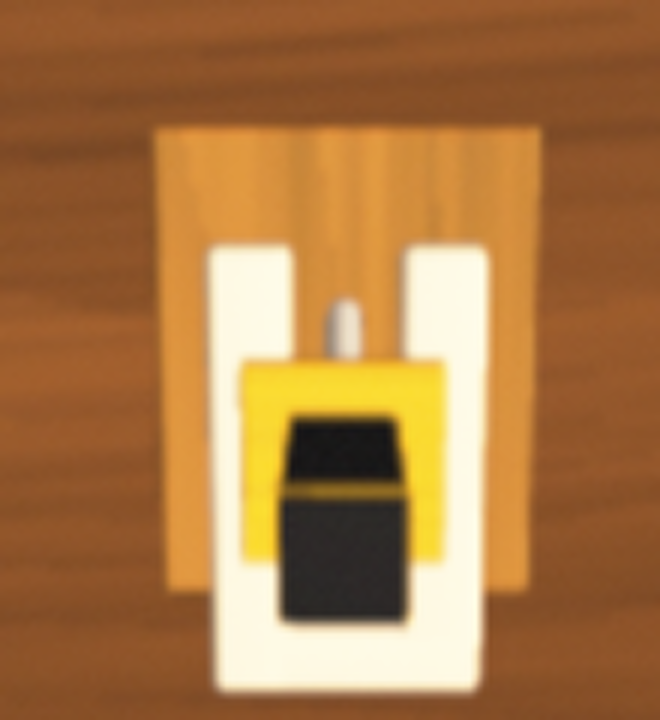

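View pics/t16.png

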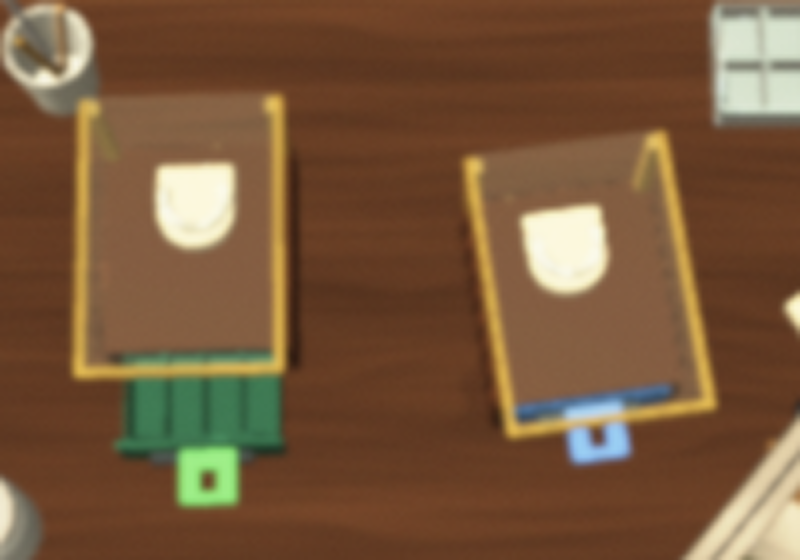

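```bash
python3 - <<'E'
from h import *
from bench import r
a=load("a_top.pkl");b=load("t16.pkl")
print(at_z(a,160+185/4.4,110+370/4.4,50),at_z(b,150+208/4,90+506/4,50))
print(r.sense()["qd"].round(2)); print(r.hand_in())
E
```

```text
[558.06906871 137.65316604  50.        ] [486.6091224  136.10904165  50.        ]
[-0.04  0.08 -0.12  0.01  0.02 -0.03]
the job is handed in; nothing more can be done
None
```

The job is handed in, about 17 s into the 58 s allowed: the green tray is pulled out to its stop and the hook is hanging back on its fork.

- **Tray pull:** I took the hook off the nickel fork, found the green plate's hole at about y = 137 mm, and lowered the upright beak into it. Pulling took about 2–4 N until the force rose to about 17 N at the stop. The top camera shows the plate moved about 71 mm. That fits a full 75 mm opening if the tray started about 4 mm out. Its exact position at the stop is only known to about 2 mm from the pictures.
- **Hook:** I lowered it onto the fork until it made contact (about 13 N), eased off and let go. The last wrist picture shows it upright with the shank between the prongs, as it was at the start.
- **Other things:** the blue tray, jar, plier and arch models look unmoved in the pictures.

One thing went close: while I was carrying the hook across leaning, joint 2 read -51.2°, right at its -51.17° limit, and the wrist force reached about 30 N. I moved away from there at once. I cannot tell from that rounded reading whether the limit was passed.

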